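Turn a gift tin bottom-up in the labelling cradle

TASK

Slide aside the door of the sloping display case that covers the light blue tin, take the tin out and set it lid-up in the lowered silver half of the labelling cradle. Then fold the white half fully over it, turn the closed pair over so that the tin lies bottom-up in the white half, and swing the emptied silver half back down flat, so that the tin's underside is free for its label. Do not drop the tin, and leave the dark red tin and everything else on the table where it is.

Things in the scene. Friction and masses are not known exactly. Their poses are not given: they have to be found in the camera images.
- tin: light blue closed gift tin with paler lid, yellow and white spots, bare metal underside with a paper patch; 56 (x) x 120 (y) x 50 (z) mm, about 0.28 kg. Origin: centre of its underside; z from underside to lid. Starts lid-up on the case's shelf in the left or right bay (varies), tilted with the shelf, its x up-slope, its long side along the doors' sliding direction
- tin_top (a point): centre of the light blue tin's lid, 50 mm from its origin along its z
- tin_dark: a dark red tin of the same size and weight, in the case's other bay; origin centre of its underside. To be left alone
- case: wooden display case, 318 mm wide (y), fixed, front towards the robot. Origin on the table; its frame: x away from the robot, y left, z up. Inside, a shelf slopes at 30 degrees, rising away from the robot, its middle at case (0, 0, 85 mm): up-slope is (cos30, 0, sin30), its normal (-sin30, 0, cos30). Two clear doors with dark edges lie parallel to it, 58 to 70 mm off it, each over one bay
- bay_left (a point): middle of the left (case +y) bay on the sloping shelf; case (0, 76, 85) mm; axes as the case's. Each bay is 150 mm wide and holds a tin at its middle (within 3 mm) against a 6 mm lip on its down-slope side, with 38 mm free beyond the tin up-slope and down-slope to the front and rear walls (54 mm off the shelf) and 12 mm or more at its ends
- bay_right (a point): the same for the right bay, case (0, -76, 85) mm
- door_left (a joint): travel (m) of the door over the left (+y) bay, the inner one: 0 shut, grows to 0.150 as it slides right (case -y) under the other door; light sliding friction (1.2 N). Starts shut, to within 4 mm
- door_right (a joint): travel (m) of the door over the right (-y) bay, the outer one: 0 shut, grows to 0.150 as it slides left (case +y) over the other door; light sliding friction (1.2 N). Starts shut, to within 4 mm
- door_left_knob (a point): point on the left door's black round knob (22 mm diameter, standing 30 mm off the door along the shelf's normal), 22 mm above the panel's underside, so 12 mm below the knob's end; the knob stands 88 mm down-slope of the shelf's middle, on a strip of the panel that sticks out in front
- door_right_knob (a point): the same point on the right door's knob (22 mm diameter, 30 mm high, this point 12 mm below its end); it stands 50 mm down-slope of the shelf's middle
- cradle: labelling cradle, fixed: a grey base 8 mm thick, 176 x 120 mm, with two hinged halves like an open book. Origin on the table under the hinge; cradle y runs along the hinge, cradle x points away from the robot at yaw 0
- hinge (a point): middle of the hinge axis, 45 mm above the table; the axis runs along the cradle's y. Both halves turn about it
- leaf_near (a joint): angle (rad) of the silver half with the red bar: 0 flat, lying open to the cradle's -x (towards the robot); grows as it rises to pi, turned right over and lying face down over the white half's place. Stiff hinge (0.25 N m): it stays where it is left. It starts at 0
- leaf_far (a joint): angle (rad) of the white half with the blue bar: 0 flat, open to the cradle's +x; grows as it rises, pi when folded fully over the silver half. Stiff hinge (0.4 N m): stays where it is left, even with the tin on it. Starts 0 to 0.8. When the closed pair is turned over, the silver half pushes the white one along through the tin
- leaf_near_seat (a point): middle of the tin's place on the silver half's cork floor, 50 mm from the hinge axis, 25.5 mm under the hinge plane (19.5 mm above the table when flat). Inside 66 x 130 mm; a centred tin, long side along the hinge, has 4.5 mm to spare at the hinge side, 5.5 mm at the outer side, 5 mm at each end. Long rims 8 mm, end rims 10 mm high. Axes as the cradle's when flat
- leaf_far_seat (a point): the same for the white half (mirrored, but with 10 mm to spare at the outer side); the inverted tin's lid ends up on this point
- leaf_near_bar (a point): middle of the silver half's red round bar (12 mm diameter, 49 mm free length), parallel to the hinge, 130 mm from its axis and level with it (45 mm above the table when flat), 35 mm to the cradle's +y side of the middle; 42 mm from the bar's middle line to the half's outer rim. It can turn within the fingers
- leaf_far_bar (a point): middle of the blue round bar of the white half, of the same size and 130 mm from the hinge axis, 35 mm to the cradle's -y side of the middle. When the pair is closed the two bars lie side by side, in line, both 45 mm above the table
- mug: white mug, 76 mm across, 85 mm high, origin under its middle; leave alone
- bag: brown coffee carton 85 x 58 x 165 mm high, origin under its middle; leave alone
- glass_cup: clear cup, 76 mm across, 70 mm high, origin under its middle; leave alone
- jar: amber jar, 70 mm across, 100 mm high, origin under its middle; leave alone
- tape: yellow roll, 90 mm across, 24 mm high, origin under its middle; leave alone
- scissors: black-handled scissors lying flat, 185 mm long, 12 mm high, origin near the pivot; leave alone

How it is judged:
On the way, in this order (a step that is already met when the one before it is completed fails the run):
1. the tin stands lid-up in the flat silver half (distance between tin and leaf_near_seat below 0.01 m and angle between tin's own z axis and vertical below 0.08 rad and value of joint leaf_near below 0.12 rad and contact force between the fingers and tin below 0.1 N), for 0.2 s.
2. the white half is folded fully over the tin in the silver half (value of joint leaf_far above 3 rad and value of joint leaf_near below 0.12 rad and distance between tin and leaf_near_seat below 0.01 m), for 0.1 s.
3. the closed pair is turned over with the tin in it (value of joint leaf_near above 3 rad and value of joint leaf_far below 0.12 rad and distance between tin_top and leaf_far_seat below 0.01 m and angle between tin's own z axis and vertical above 3 rad), for 0.1 s.
At the end, for the whole second after the job is handed in: the blue tin lies at rest bottom-up in the flat white half (lid centre within 10 mm of the middle of its place, within 8 degrees of level), the white half within 0.12 rad and the silver half within 0.2 rad of flat, and the robot has let go (value of joint leaf_near below 0.2 rad and value of joint leaf_far below 0.12 rad and distance between tin_top and leaf_far_seat below 0.01 m and angle between tin's own z axis and vertical above 3 rad and linear speed of tin below 0.02 m/s and contact force between the fingers and tin below 0.1 N); the robot touches nothing.
It fails at once if the tin is dropped or flung (faster than 1.2 m/s) (linear speed of tin above 1.2 m/s).
It fails at once if another thing is moved (more than 30 mm) (distance of any of tin_dark, mug, bag, glass_cup, jar, tape, scissors from where it was at the start of the episode above 0.03 m).
It also fails if it takes over 72 s, if anything falls off the work surface, if the arm or the gripper's body presses on something with over 40 N, if the wrist force passes 120 N, or if a joint passes its speed limit or range.

ROBOT

A 6-joint arm with a two-finger parallel gripper is mounted at the origin on the work surface. World frame = base frame: x ahead of the robot, y to its left, z up, the work surface at z = 0. Lengths are in m, angles in rad, forces in N, time in s.
With the tool pointing down it reaches from about 0.3 to 0.875 m from the base axis. Payload 6.4 kg.
Tool frame: the origin (TCP) lies at the very end of the fingers, on their centre line; the grasp point (between the pads) lies 19 mm behind it (ctrl.grip_point_offset is the z of the grasp point in the tool frame, in m); z points along the fingers, y is the direction in which the jaws open and shut (so a half turn about z gives the same grasp; the last joint's range is limited). The gripper opens to 85 mm and grips with 20 to 120 N. Pads are 22 mm wide; open, the fingers measure 114 mm over their backs; the gripper's body (76 mm by 85 mm) begins 54 mm behind the grasp point. The pads swing forward as they close: fully open they stand 13 mm farther back than shut.
Start: joints at [1.022, 0.181, 1.607, -0, 1.354, -0.206], TCP at [0.193, 0.542, 0.21] pointing down, gripper open.
Joint ranges: [-2.99, 2.99], [-0.89, 2.07], [0.3, 2.58], [-1.14, 4.28], [0, 2.63], [-3.12, 3.12]. Speed limits (rad/s): [2.57, 2.57, 3.01, 3.14, 3.14, 3.14].

INTERFACE

Orientations are given as a unit quaternion [w, x, y, z].
In Python, from bench import status, cams, ctrl gives the robot as it stands.
- The arm moves only by the shell command python3 -m handwheel 'ROWS'. ROWS is JSON, a list of rows, each an object with "grip": the finger opening in cm, from 0 to 8.54; "linear": the shift along the tool's x, y, z in cm, a list of three; "rotation": the turn, a rotation vector about the tool's x, y, z in degrees, a list of three. A call has 1 to 12 rows; each row is the pose to reach, as a shift and turn from the pose commanded when the call began, along the tool's axes at that moment; what a row does not reach only later rows make up. A row lasts 1/12 s, in which the tool goes at most 41.7 mm and 7.16 degrees, less where a joint would pass 70% of its speed; a pose out of reach is approached as far as the arm can. A call with a gripper value outside its range is refused whole. The fingers move at their own pace and stop on an object; the grip force is fixed at half the most. Time passes only in rows, so rows that repeat a pose let the fingers close. It gives the time, the measured TCP pose, the force and the opening at its end, in the units of the state.
- status.get_obs(): the state, without advancing time (a new reading comes with each control period).
- cams.camera(name): name is "side" or "top"; returns the picture (384x512x3 uint8, red, green, blue); there is no depth.
- cams.camera_info(name): a dict with "fovy" (degrees; the focal length in pixels is half the picture's height over the tangent of half this angle, whatever the lens; pixels are square), "cx", "cy" (the principal point, pixels), "world_from_camera" (4x4, takes a point from camera to world coordinates). Camera axes: x right, y down, z forward; pixel columns grow to the right and rows downward; lengths in m; the calibration is good to about 2 mm. A picture is of the moment at which its call begins. camera_info takes no time and is no camera call.
- ctrl.hand_in(): hands the job in, once; it reports no verdict.
The state is a dict: "time_s": time; "q": joint angles; "dq": joint speeds; "joint_efforts": joint torques, N m; "eef_pos": TCP position; "eef_rot": TCP orientation; "wrist_force": force on the tool from outside, world axes, zero at the start; "torque": the same for the moment, N m; "opening": opening from 0.0 (shut) to 1.0 (fully open).
Only numpy, scipy, OpenCV 4.12 (cv2) and the standard library are available. Lean on these libraries where they do the work, as an engineer would, in place of code of your own. Each camera call takes 0.05 s, during which the arm holds its last target.

## Working session

There is one attempt and no reset: what is moved stays moved. The work goes in short steps, Python scripts to look and compute and a shell command to move; the robot and the scene stay as the last step left them, time stands still between calls to the robot, and variables do not carry over. Pictures are saved under pics/ and viewed, and the job is handed in when it is done.

```bash
ls -la; mkdir -p pics
python3 - <<'E'
from bench import status,cams,ctrl
import cv2,numpy as np
np.set_printoptions(precision=4,suppress=True)
o=status.get_obs();print(o);print(ctrl.grip_point_offset)
for n in("side","top"):
    im=cams.camera(n);cv2.imwrite(f"pics/{n}0.png",im[:,:,::-1]);i=cams.camera_info(n);print(n,i)
E
```

```text
total 12
drwxr-xr-x  3 agent agent 4096 Dec  7 16:52 .
drwxr-xr-x 23 root  root  4096 Dec  7 16:52 ..
drwxr-xr-x  2 agent agent 4096 Dec  7 16:52 pics
{'time_s': 0.0, 'q': array([ 1.0217,  0.1815,  1.608 , -0.    ,  1.3538, -0.2063]), 'dq': array([ 0.0007,  0.0023,  0.0002,  0.    , -0.0009, -0.0016]), 'joint_efforts': array([ -0.0006, -44.4881, -35.1329,  -0.0004,   0.0093,   0.    ]), 'eef_pos': array([0.193 , 0.541 , 0.2087]), 'eef_rot': array([-0.0003,  0.1705,  0.9854, -0.0008]), 'wrist_force': array([ 0.6552, -0.6143, -0.8063]), 'torque': array([-0.0235,  0.0322, -0.008 ]), 'opening': 1.0027673243153787}
-0.0187
side {'fovy': 49.72114602413299, 'cx': 263.7779486358542, 'cy': 183.90153152262124, 'world_from_camera': array([[ 0.9122, -0.3003,  0.2787,  0.1902],
       [-0.4097, -0.6666,  0.6227, -0.7414],
       [-0.0012, -0.6823, -0.7311,  1.0381],
       [ 0.    ,  0.    ,  0.    ,  1.    ]])}
top {'fovy': 48.48425179094215, 'cx': 255.40526877558395, 'cy': 188.75479600360438, 'world_from_camera': array([[-0.0038, -0.9878,  0.1555,  0.3538],
       [-0.9998,  0.0067,  0.0178,  0.0541],
       [-0.0186, -0.1554, -0.9877,  1.3064],
       [ 0.    ,  0.    ,  0.    ,  1.    ]])}
```

View pics/side0.png

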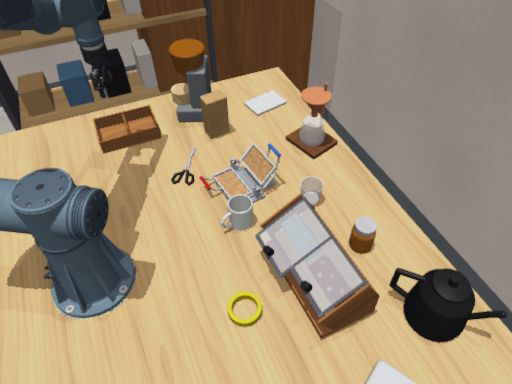

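View pics/top0.png

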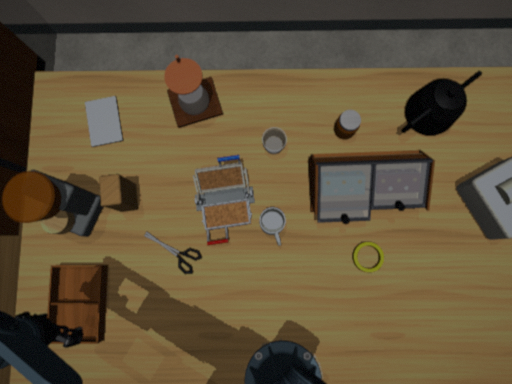

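Run:
```python
import cv2
s=cv2.imread('pics/side0.png');t=cv2.imread('pics/top0.png')
cv2.imwrite('pics/c1.png',cv2.resize(s[185:335,240:385],None,fx=4,fy=4,interpolation=2))
cv2.imwrite('pics/c2.png',cv2.resize(t[140:270,300:440],None,fx=4,fy=4,interpolation=2))
cv2.imwrite('pics/c3.png',cv2.resize(t[145:255,185:295],None,fx=5,fy=5,interpolation=2))
cv2.imwrite('pics/c4.png',cv2.resize(s[135:235,190:300],None,fx=5,fy=5,interpolation=2))
```

```text
(no output)
```

View pics/c1.png

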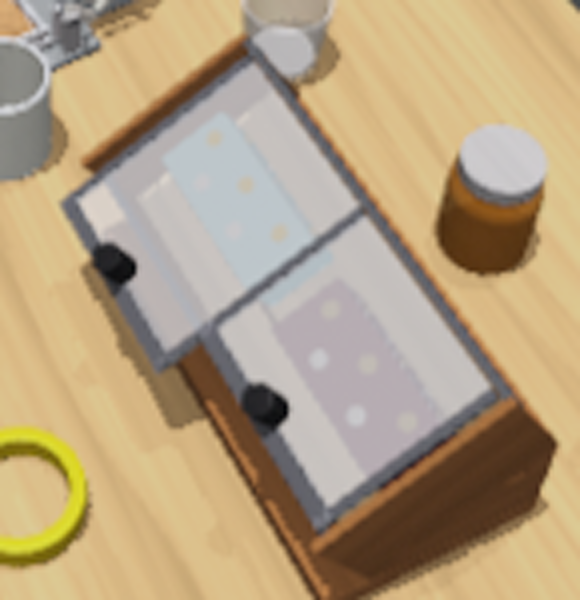

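View pics/c2.png

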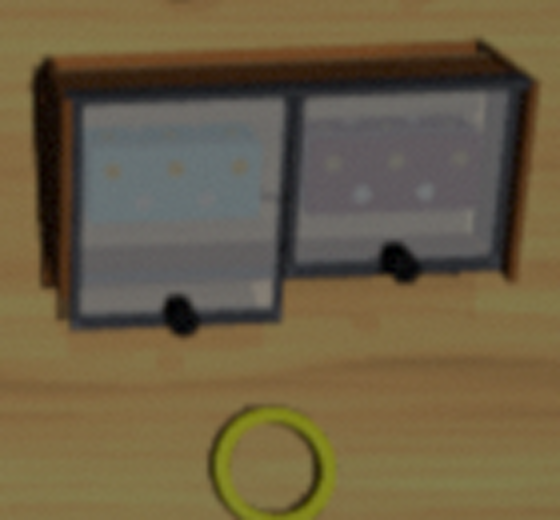

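View pics/c3.png

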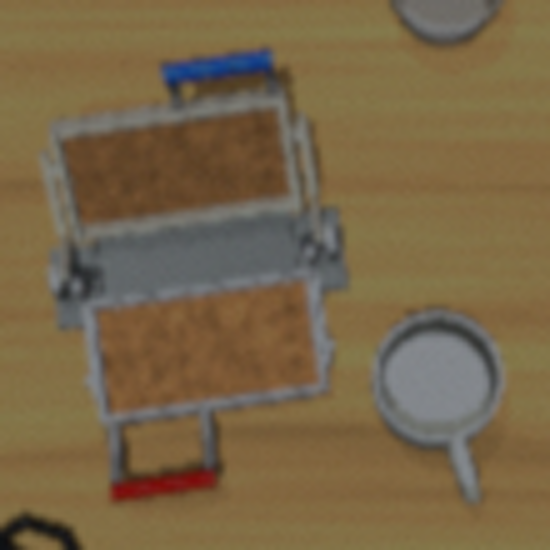

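View pics/c4.png

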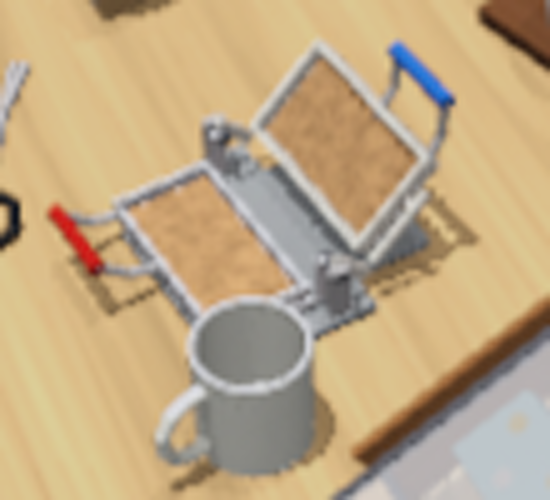

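```bash
cat > h.py <<'E'
from bench import status,cams,ctrl
import cv2,numpy as np
from scipy.spatial.transform import Rotation as R
np.set_printoptions(precision=4,suppress=True)
def K(n):
    i=cams.camera_info(n);f=192/np.tan(np.radians(i['fovy']/2));return f,i['cx'],i['cy'],np.array(i['world_from_camera'])
def ray(n,p):
    f,cx,cy,T=K(n);d=T[:3,:3]@np.array([(p[0]-cx)/f,(p[1]-cy)/f,1]);return T[:3,3],d/np.linalg.norm(d)
def proj(n,P):
    f,cx,cy,T=K(n);c=T[:3,:3].T@(np.array(P)-T[:3,3]);return np.array([f*c[0]/c[2]+cx,f*c[1]/c[2]+cy])
def onz(n,p,z):
    o,d=ray(n,p);return o+d*(z-o[2])/d[2]
def tri(a,b):
    o1,d1=ray('side',a);o2,d2=ray('top',b)
    s=np.linalg.lstsq(np.c_[d1,-d2],o2-o1,rcond=None)[0];p,q=o1+s[0]*d1,o2+s[1]*d2
    return (p+q)/2,np.linalg.norm(p-q)
def comps(m,mn=8):
    n,l,st,c=cv2.connectedComponentsWithStats(m.astype(np.uint8));r=[]
    for i in range(1,n):
        if st[i,4]>=mn:
            ys,xs=np.nonzero(l==i);r.append((st[i,4],c[i],cv2.minAreaRect(np.c_[xs,ys].astype(np.float32))))
    return r
def toolQ(): 
    o=status.get_obs();q=o['eef_rot'];return o['eef_pos'],R.from_quat([q[1],q[2],q[3],q[0]])
def delta(P,Rt):
    "row to reach TCP P, rotation matrix Rt"
    p,r=toolQ();return (r.inv().apply(np.array(P)-p)*100).round(2),np.degrees((r.inv()*R.from_matrix(Rt)).as_rotvec()).round(2)
def snap(name,tag,box=None,k=1):
    im=cams.camera(name)[:,:,::-1].copy();cv2.imwrite(f'pics/{name}_{tag}.png',im)
    if box: x0,y0,x1,y1=box;cv2.imwrite(f'pics/{name}_{tag}_c.png',cv2.resize(im[y0:y1,x0:x1],None,fx=k,fy=k,interpolation=2))
    return im
E
python3 - <<'E'
from h import *
for n in('side','top'):
    im=cv2.imread(f'pics/{n}0.png').astype(int);b,g,r=im[...,0],im[...,1],im[...,2]
    v=im.max(2)
    print(n,K(n)[0])
    for k,m in dict(red=(r>110)&(g<60)&(b<70),blue=(b>120)&(r<80)&(g<120),black=(v<45)).items():
        for a,c,rc in comps(m,8):
            x,y=c
            if k=='black' and not((250<x<400) and (180<y<300)):continue
            if k!='black' and not(190<x<300 and 130<y<260):continue
            print(k,a,c,rc)
E
```

```text
side 414.3750039694132
red 32 [204.9375 182.75  ] ((204.8845977783203, 182.57691955566406), (13.590154647827148, 2.4961509704589844), 56.3099365234375)
blue 24 [273.1667 149.75  ] ((273.2016906738281, 149.8314971923828), (14.196918487548828, 1.5609183311462402), 41.987213134765625)
black 63 [268.127 250.746] ((267.7500305175781, 250.25001525878906), (9.899494171142578, 6.363960266113281), 45.0)
black 74 [305.7568 286.5135] ((305.7500305175781, 286.2500305175781), (9.899494171142578, 7.77817440032959), 45.0)
top 426.38066219112585
red 52 [216.6923 241.9231] ((216.99127197265625, 241.93450927734375), (2.511110544204712, 20.353212356567383), 82.40535736083984)
blue 39 [227.9487 157.6923] ((228.04043579101562, 157.76300048828125), (1.9767435789108276, 20.223608016967773), 81.25383758544922)
black 259 [311.8456 180.556 ] ((311.4999694824219, 182.99998474121094), (53.99999237060547, 4.999999046325684), 90.0)
black 75 [399.3067 205.2133] ((399.6500244140625, 205.05001831054688), (11.384199142456055, 7.905693531036377), 18.43494987487793)
black 64 [344.6094 218.5156] ((344.75, 218.75), (9.192387580871582, 7.071067810058594), 45.0)
```

Run:
```python
from h import *
red=tri([204.94,182.75],[216.8,241.93]);blue=tri([273.18,149.79],[228,157.72])
k1=tri([268,250.6],[344.65,218.6]);k2=tri([305.75,286.4],[399.45,205.1])
print(red,blue,k1,k2)
d=(k1[0]-k2[0]);print(d,np.linalg.norm(d))
# cradle bar at z45
# precise ends of bars in top: PCA direction
for n,ks in (('top',('red','blue')),):
    im=cv2.imread('pics/top0.png').astype(int);b,g,r=im[...,0],im[...,1],im[...,2]
    for k,m,z in(('red',(r-g>50)&(r-b>50),.045),('blue',(b-r>40)&(b-g>25),blue[0][2])):
        m=m.copy();m[:150]=0;m[250:]=0;m[:,:195]=0;m[:,250:]=0
        ys,xs=np.nonzero(m);P=np.array([onz(n,(x,y),z) for x,y in zip(xs,ys)])[:,:2]
        c=P.mean(0);u,s,vt=np.linalg.svd(P-c);v=vt[0]*np.sign(vt[0][1]);print(k,len(P),c,np.degrees(np.arctan2(-v[0],v[1])),np.ptp((P-c)@v))
```

```text
(array([0.3949, 0.1913, 0.0422]), np.float64(0.00025153879311886213)) (array([0.6255, 0.1524, 0.1352]), np.float64(0.0034062964980810725)) (array([ 0.456 , -0.1746,  0.1058]), np.float64(0.000377225447116744)) (array([ 0.49  , -0.3217,  0.1306]), np.float64(0.0011203969976983652))
[-0.034   0.1471 -0.0248] 0.15295479110667093
red 78 [0.3958 0.1898] 8.471336434160156 0.06029008400858858
blue 71 [0.6265 0.1521] 7.7628913012153005 0.05731293958715904
```

Run:
```python
from h import *
g=cv2.cvtColor(cv2.imread('pics/top0.png'),6).astype(float);G=cv2.GaussianBlur(g,(0,0),1)
dy=np.gradient(G,axis=0)
def edge(x0,x1,y0,y1,z,sgn,skip=()):
    P=[]
    for x in range(x0,x1):
        if any(a<=x<=b for a,b in skip):continue
        c=sgn*dy[y0:y1,x];i=int(c.argmax())
        if 0<i<len(c)-1: i+=.5*(c[i-1]-c[i+1])/(c[i-1]-2*c[i]+c[i+1])
        P.append(onz('top',(x,y0+i),z)[:2])
    P=np.array(P);l=cv2.fitLine(P.astype(np.float32),cv2.DIST_HUBER,0,.01,.01).ravel()
    v=l[:2]*np.sign(l[1]);print(np.degrees(np.arctan2(-v[0],v[1])),l[2:],np.std((P-l[2:])@[-v[1],v[0]]))
edge(320,368,214,226,.087,1,[(338,352)])   # left door front outer edge
edge(373,428,202,214,.115,1,[(392,406)])   # right door front
edge(323,420,145,160,.165,-1)
for n,p,z in(('mug',(272,216),.085),('cup',(274,138),.07),('tape',(368,256),.024),('jar',(348,119),.1),('bag',(111,190),.165)): print(n,onz('top',p,z)[:2])
```

```text
1.8730128 [ 0.4497 -0.1642] 0.00013251048942178475
1.6876961 [ 0.4826 -0.3295] 0.001195714216403759
1.7121344 [ 0.6242 -0.2373] 0.004109949613418616
mug [0.4666 0.0287]
cup [0.7016 0.0202]
tape [ 0.3521 -0.2551]
jar [ 0.7486 -0.1962]
bag [0.5327 0.4684]
```

```bash
cat >> h.py <<'E'
def Rz(a): return R.from_euler('z',a).as_matrix()
CY=np.radians(1.8);CO=np.array([.572,-.245,0.])
C30,S30=np.cos(np.pi/6),np.sin(np.pi/6)
def cs(u,y,n): # shelf coords (m) -> world
    return CO+Rz(CY)@np.array([u*C30-n*S30,y,.085+u*S30+n*C30])
def Rcase(): # tool z=-normal, tool y=up-slope
    z=np.array([S30,0,-C30]);y=np.array([C30,0,S30]);x=np.cross(y,z);return Rz(CY)@np.c_[x,y,z]
HO=np.array([.5287,.1739,.045]);HY=np.radians(7.9)
def cr(x,y,z): return HO+Rz(HY)@np.array([x,y,z])   # relative to hinge axis
def Rcr(): return Rz(HY)@np.c_[[0,1,0],[1,0,0],[0,0,-1]]
E
python3 - <<'E'
from h import *
print(proj('top',cs(-.088,.076,.077)),proj('side',cs(-.088,.076,.077)))
print(cs(-.092,.115,.12),delta(cs(-.092,.115,.12),Rcase()))
E
```

```text
[344.0565 218.9946] [267.3954 249.751 ]
[ 0.4288 -0.1344  0.1429] (array([-44.92, -55.69,   6.66]), array([-26.39, -17.89,  66.92]))
```

```bash
R='{"grip":0,"linear":[-44.9,-55.7,-4],"rotation":[-26.4,-17.9,66.9]}'; python3 -m handwheel '[{"grip":0,"linear":[-4,-5,-4],"rotation":[0,0,6]},{"grip":0,"linear":[-44.9,-55.7,-4],"rotation":[-26.4,-17.9,66.9]},{"grip":0,"linear":[-44.9,-55.7,-4],"rotation":[-26.4,-17.9,66.9]},{"grip":0,"linear":[-44.9,-55.7,-4],"rotation":[-26.4,-17.9,66.9]},{"grip":0,"linear":[-44.9,-55.7,-4],"rotation":[-26.4,-17.9,66.9]},{"grip":0,"linear":[-44.9,-55.7,-4],"rotation":[-26.4,-17.9,66.9]},{"grip":0,"linear":[-44.9,-55.7,-4],"rotation":[-26.4,-17.9,66.9]},{"grip":0,"linear":[-44.9,-55.7,-4],"rotation":[-26.4,-17.9,66.9]},{"grip":0,"linear":[-44.9,-55.7,-4],"rotation":[-26.4,-17.9,66.9]},{"grip":0,"linear":[-44.9,-55.7,-4],"rotation":[-26.4,-17.9,66.9]},{"grip":0,"linear":[-44.9,-55.7,-4],"rotation":[-26.4,-17.9,66.9]},{"grip":0,"linear":[-44.9,-55.7,-4],"rotation":[-26.4,-17.9,66.9]}]'
python3 - <<'E'
from h import *
print(toolQ()[0],delta(cs(-.092,.115,.12),Rcase()))
E
```

```text
time_s: 1.1
eef_pos: [0.3614, 0.093, 0.2392]
eef_rot: [0.177, 0.674, 0.694, 0.183]
wrist_force: [0.4, 0.5, -0.1]
opening: -0.003
[0.3614 0.093  0.2392] (array([-22.93,   0.55,  11.37]), array([-0.5 ,  0.07, -0.13]))
```

```bash
python3 -m handwheel '[{"grip":0,"linear":[-22.9,0.5,11.4],"rotation":[0,0,0]},{"grip":0,"linear":[-22.9,0.5,11.4],"rotation":[0,0,0]},{"grip":0,"linear":[-22.9,0.5,11.4],"rotation":[0,0,0]},{"grip":0,"linear":[-22.9,0.5,11.4],"rotation":[0,0,0]},{"grip":0,"linear":[-22.9,0.5,11.4],"rotation":[0,0,0]},{"grip":0,"linear":[-22.9,0.5,11.4],"rotation":[0,0,0]},{"grip":0,"linear":[-22.9,0.5,11.4],"rotation":[0,0,0]},{"grip":0,"linear":[-22.9,0.5,11.4],"rotation":[0,0,0]},{"grip":0,"linear":[-22.9,0.5,14],"rotation":[0,0,0]},{"grip":0,"linear":[-22.9,0.5,16.2],"rotation":[0,0,0]},{"grip":0,"linear":[-22.9,0.5,16.2],"rotation":[0,0,0]}]'
python3 - <<'E'
from h import *
print(delta(cs(-.092,.115,.072),Rcase()))
snap('side','a',(240,160,385,320),4);
E
```

```text
time_s: 2.02
eef_pos: [0.4526, -0.1296, 0.1002]
eef_rot: [0.175, 0.673, 0.695, 0.184]
wrist_force: [-0.2, 0.8, 0.5]
opening: -0.001
(array([-0.41,  0.06, -0.1 ]), array([-0.61, -0.24, -0.08]))
```

View pics/side_a_c.png

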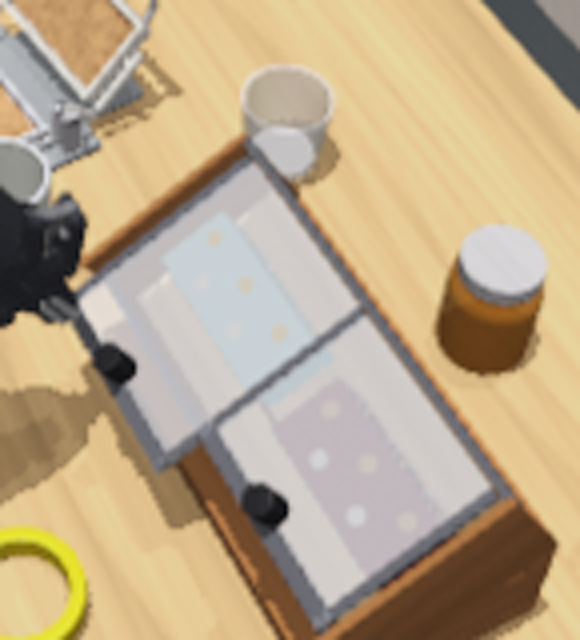

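```bash
python3 -m handwheel '[{"grip":0,"linear":[-1.4,0,0],"rotation":[0,0,0]},{"grip":0,"linear":[-2.2,0,0],"rotation":[0,0,0]},{"grip":0,"linear":[-4,0,0],"rotation":[0,0,0]},{"grip":0,"linear":[-6,0,0],"rotation":[0,0,0]},{"grip":0,"linear":[-8,0,0],"rotation":[0,0,0]},{"grip":0,"linear":[-10,0,0],"rotation":[0,0,0]},{"grip":0,"linear":[-12,0,0],"rotation":[0,0,0]},{"grip":0,"linear":[-13.5,0,0],"rotation":[0,0,0]},{"grip":0,"linear":[-14.7,0,0],"rotation":[0,0,0]},{"grip":0,"linear":[-15.5,0,0],"rotation":[0,0,0]},{"grip":0,"linear":[-16,0,0],"rotation":[0,0,0]},{"grip":0,"linear":[-16,0,0],"rotation":[0,0,0]}]'
python3 - <<'E'
from h import *
snap('side','b',(240,180,385,325),4);snap('top','b',(300,140,440,260),4)
E
```

```text
time_s: 3.07
eef_pos: [0.4589, -0.2928, 0.1046]
eef_rot: [0.179, 0.673, 0.694, 0.183]
wrist_force: [-0.4, -0.6, 0.5]
opening: 0.0
```

View pics/side_b_c.png

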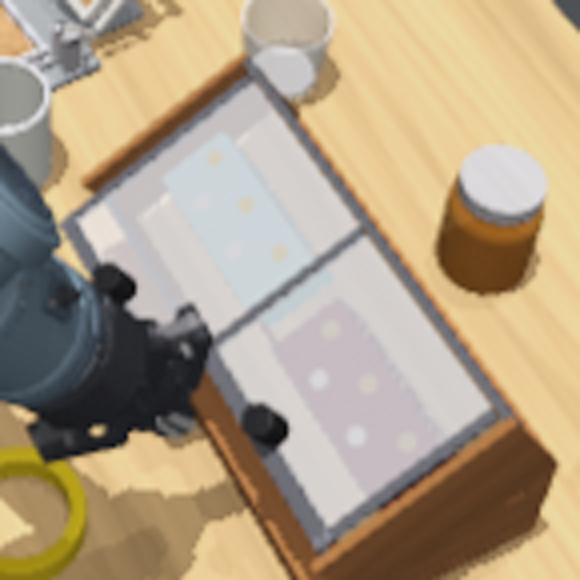

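View pics/top_b_c.png

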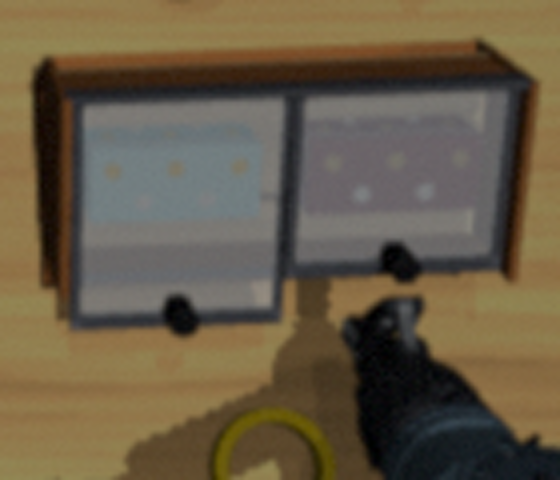

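Run:
```python
from h import *
s=cv2.imread('pics/side_b.png');t=cv2.imread('pics/top_b.png');a=cv2.imread('pics/side_a.png')
p=status.get_obs()['eef_pos'];print(proj('side',p),proj('top',p),status.get_obs()['opening'])
for im,n in((s,'side'),(t,'top')):
    x,y=proj(n,p).astype(int);cv2.drawMarker(im,(x,y),(0,255,0),0,3,1)
    cv2.imwrite(f'pics/z{n}.png',cv2.resize(im[y-40:y+40,x-50:x+50],None,fx=7,fy=7,interpolation=0))
```

```text
[288.4348 286.3376] [386.1552 217.5254] -0.00013002865575314785
```

View pics/zside.png

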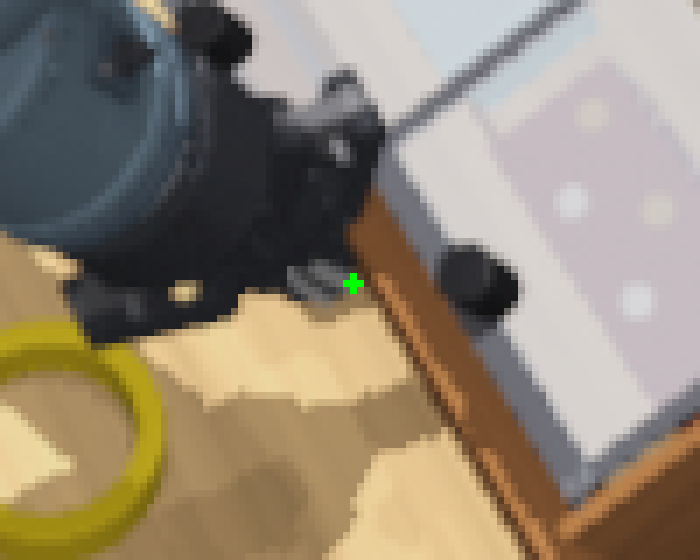

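View pics/ztop.png

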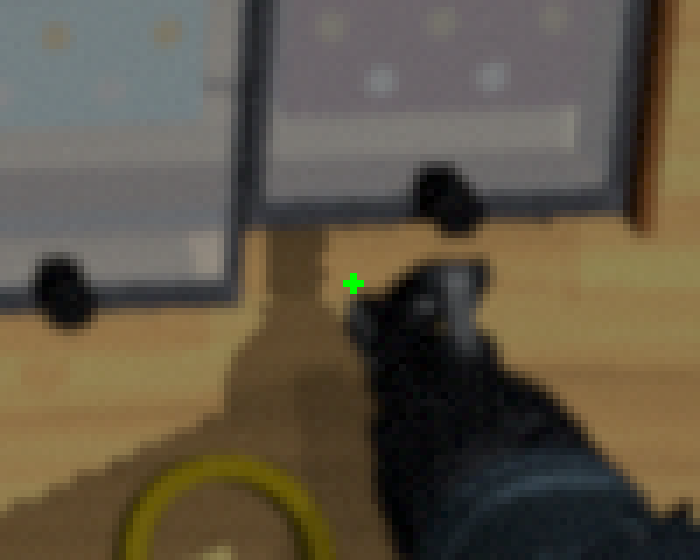

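```bash
python3 -m handwheel '[{"grip":0,"linear":[0,0,-4],"rotation":[0,0,0]},{"grip":0,"linear":[4,0,-5],"rotation":[0,0,0]},{"grip":0,"linear":[8,0,-5],"rotation":[0,0,0]},{"grip":0,"linear":[12,0,-5],"rotation":[0,0,0]},{"grip":0,"linear":[16,0,-5],"rotation":[0,0,0]},{"grip":0,"linear":[16,0,-3],"rotation":[0,0,0]},{"grip":0,"linear":[16,0,0],"rotation":[0,0,0]},{"grip":0,"linear":[16,0,0],"rotation":[0,0,0]},{"grip":0,"linear":[14,0,0],"rotation":[0,0,0]},{"grip":0,"linear":[13.5,0,0],"rotation":[0,0,0]},{"grip":0,"linear":[13.5,0,0],"rotation":[0,0,0]}]'
python3 - <<'E'
from h import *
p=status.get_obs()['eef_pos'];print(proj('side',p),proj('top',p),status.get_obs()['wrist_force'])
for n in('side','top'):
    im=snap(n,'d')
    x,y=proj(n,p).astype(int);cv2.drawMarker(im,(x,y),(0,255,0),0,3,1)
    cv2.imwrite(f'pics/z{n}2.png',cv2.resize(im[y-40:y+40,x-50:x+50],None,fx=7,fy=7,interpolation=0))
E
```

```text
time_s: 4.08
eef_pos: [0.4548, -0.1581, 0.1045]
eef_rot: [0.179, 0.673, 0.694, 0.183]
wrist_force: [0.4, 0.4, 0.1]
opening: 0.001
[265.104  246.3198] [338.6668 219.176 ] [0.4352 0.4481 0.0658]
```

View pics/zside2.png

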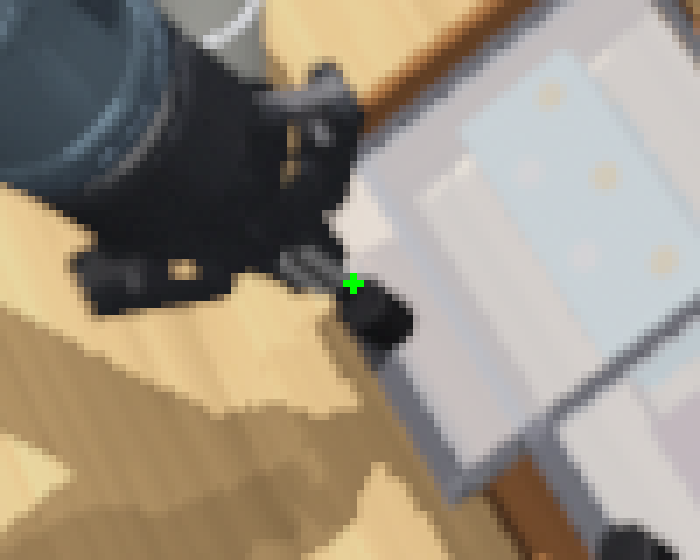

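View pics/ztop2.png

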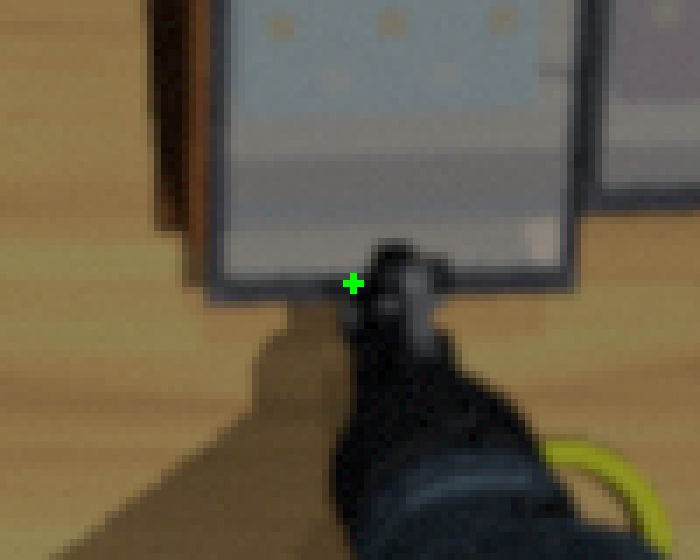

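```bash
for k in 1 2 3; do python3 -m handwheel '[{"grip":0,"linear":[-0.3,0,0],"rotation":[0,0,0]},{"grip":0,"linear":[-0.5,0,0],"rotation":[0,0,0]},{"grip":0,"linear":[-0.5,0,0],"rotation":[0,0,0]}]'; done
python3 - <<'E'
from h import *
p=status.get_obs()['eef_pos'];print(proj('side',p),proj('top',p),status.get_obs()['wrist_force'])
for n in('side','top'):
    im=snap(n,'e')
    x,y=proj(n,p).astype(int);
    cv2.imwrite(f'pics/z{n}3.png',cv2.resize(im[y-40:y+40,x-50:x+50],None,fx=7,fy=7,interpolation=0))
E
```

```text
time_s: 4.43
eef_pos: [0.4548, -0.1625, 0.1043]
eef_rot: [0.179, 0.673, 0.694, 0.183]
wrist_force: [0.3, -0.8, 0.2]
opening: 0.003
time_s: 4.68
eef_pos: [0.455, -0.1676, 0.104]
eef_rot: [0.179, 0.673, 0.694, 0.183]
wrist_force: [-0.1, 0.3, 0.2]
opening: 0.0
time_s: 4.93
eef_pos: [0.4552, -0.1726, 0.1039]
eef_rot: [0.179, 0.673, 0.694, 0.183]
wrist_force: [0.0, 0.2, -0.0]
opening: -0.003
[267.4545 250.511 ] [343.7996 219.0362] [ 0.0283  0.1586 -0.0438]
```

View pics/zside3.png

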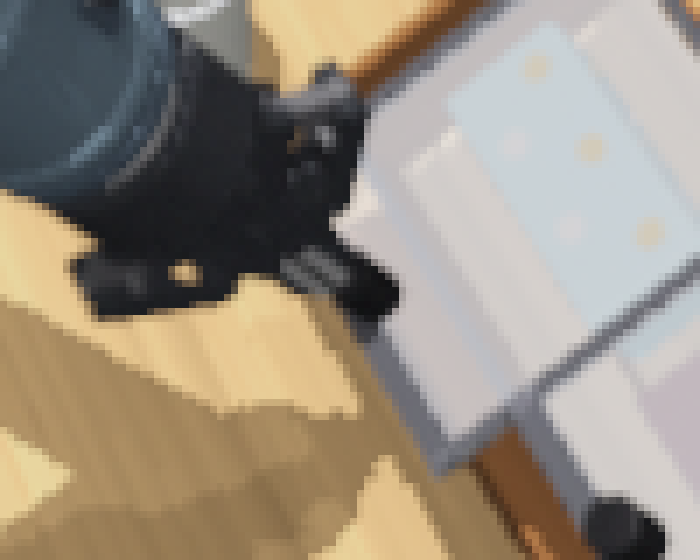

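View pics/ztop3.png

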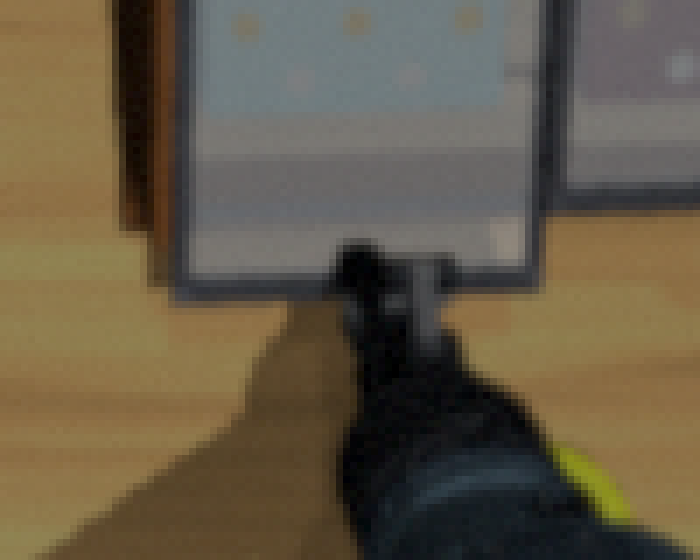

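Run:
```python
from h import *
p,r=toolQ();z=r.as_matrix()[:,2];print(r.as_matrix())
a=proj('side',p).astype(int);b=proj('top',p).astype(int)
for s in(0,.01,.02,.03,.06):
    print(s,(proj('side',p-s*z)-a+[50,40])*7,(proj('top',p-s*z)-b+[50,40])*7)
k=cs(-.088,.074,.092);print('knob end',(proj('side',k)-a+[50,40])*7,(proj('top',k)-b+[50,40])*7)
k=cs(-.088,.074,.062);print('knob base',(proj('side',k)-a+[50,40])*7,(proj('top',k)-b+[50,40])*7)
for y in(0.,.15):
  for u,n in((-.097,.06),):
    k=cs(u,y,n);print('door corner',(proj('side',k)-a+[50,40])*7,(proj('top',k)-b+[50,40])*7)
```

```text
[[-0.0312  0.8686  0.4945]
 [ 0.9995  0.0275  0.0148]
 [-0.0008  0.4947 -0.8691]]
0 [352.4651 283.0645] [354.5308 280.5741]
0.01 [340.9168 274.9427] [359.3986 291.104 ]
0.02 [329.2035 266.7049] [364.3437 301.8007]
0.03 [317.3217 258.3486] [369.3677 312.6682]
0.06 [280.6284 232.5428] [384.933  346.3379]
knob end [337.4907 270.0959] [369.8668 295.887 ]
knob base [372.3232 294.0703] [355.1008 264.0425]
door corner [445.0761 461.4684] [535.6898 275.3869]
door corner [272.5874 165.9919] [166.4404 288.943 ]
```

Run:
```python
from h import *
# pose at b
p=np.array([.4589,-.2928,.1046]);_,r=toolQ();M=r.as_matrix()
out=[]
for n in('side','top'):
    im=cv2.imread(f'pics/{n}_b.png');x,y=proj(n,p).astype(int);x0,y0=x-25,y-20
    c=cv2.resize(im[y0:y0+40,x0:x0+40],None,fx=10,fy=10,interpolation=0);d=c.copy()
    def L(a,b,col):
        q=[tuple(((proj(n,p+M@np.array(v))-[x0,y0]+.5)*10).astype(int)) for v in(a,b)];cv2.line(d,*q,col,1)
    L([0,0,0],[0,0,-.06],(0,255,0));L([-.011,0,0],[.011,0,0],(0,0,255));L([0,-.0145,0],[0,.0145,0],(255,255,0))
    L([-.011,0,-.019],[.011,0,-.019],(0,0,255))
    out.append(np.hstack([c,d]))
cv2.imwrite('pics/zz0.png',cv2.resize(np.vstack(out),(600,600)))
```

```text
(no output)
```

View pics/zz0.png

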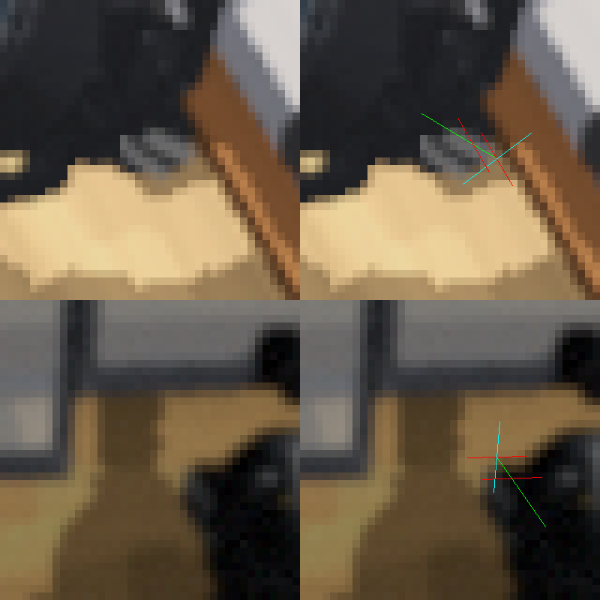

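Run:
```python
from h import *
p=np.array([.4589,-.2928,.1046]);_,r=toolQ()
for s,t in(([287.9,287.5],[386.6,221]),([284,286],[387.3,222.5])):
    q,e=tri(s,t);print(q,e,r.inv().apply(q-p))
```

```text
[ 0.4525 -0.2931  0.1041] 0.007198160400774935 [-0.0001 -0.0058 -0.0028]
[ 0.445  -0.291   0.1147] 0.002131303227938093 [ 0.0022 -0.007  -0.0157]
```

```bash
python3 -m handwheel '[{"grip":0,"linear":[3,0,0],"rotation":[0,0,0]},{"grip":0,"linear":[3,0,0.4],"rotation":[0,0,0]},{"grip":0,"linear":[3,0,0.8],"rotation":[0,0,0]},{"grip":0,"linear":[3,0,0.8],"rotation":[0,0,0]}]'
for k in 1 2 3; do python3 -m handwheel '[{"grip":0,"linear":[0,0,0.2],"rotation":[0,0,0]},{"grip":0,"linear":[0,0,0.3],"rotation":[0,0,0]},{"grip":0,"linear":[0,0,0.3],"rotation":[0,0,0]}]'; done
```

```text
time_s: 5.37
eef_pos: [0.4582, -0.1419, 0.0964]
eef_rot: [0.178, 0.672, 0.695, 0.183]
wrist_force: [0.2, 0.2, 0.4]
opening: -0.002
time_s: 5.62
eef_pos: [0.4596, -0.1424, 0.0941]
eef_rot: [0.178, 0.673, 0.694, 0.183]
wrist_force: [-0.2, -0.1, -0.3]
opening: 0.0
time_s: 5.87
eef_pos: [0.461, -0.142, 0.0914]
eef_rot: [0.178, 0.673, 0.694, 0.183]
wrist_force: [-0.3, -0.4, 0.5]
opening: -0.001
time_s: 6.12
eef_pos: [0.4625, -0.1418, 0.0888]
eef_rot: [0.178, 0.673, 0.694, 0.183]
wrist_force: [-0.7, 0.9, -0.1]
opening: -0.002
```

```bash
python3 -m handwheel '[{"grip":0,"linear":[-1,0,0],"rotation":[0,0,0]},{"grip":0,"linear":[-1.5,0,0],"rotation":[0,0,0]},{"grip":0,"linear":[-2,0,0],"rotation":[0,0,0]},{"grip":0,"linear":[-2.5,0,0],"rotation":[0,0,0]},{"grip":0,"linear":[-3,0,0],"rotation":[0,0,0]}]'
python3 - <<'E'
from h import *
p=status.get_obs()['eef_pos'];print(status.get_obs()['wrist_force'])
out=[]
for n in('side','top'):
    im=snap(n,'f')
    x,y=proj(n,p).astype(int);
    out.append(cv2.resize(im[y-35:y+35,x-35:x+35],None,fx=5,fy=5,interpolation=0))
cv2.imwrite(f'pics/zf.png',np.hstack(out))
E
```

```text
time_s: 6.53
eef_pos: [0.4635, -0.1725, 0.0891]
eef_rot: [0.178, 0.673, 0.694, 0.184]
wrist_force: [0.3, 2.5, -0.8]
opening: -0.003
[ 0.2709  2.5188 -0.7827]
```

View pics/zf.png

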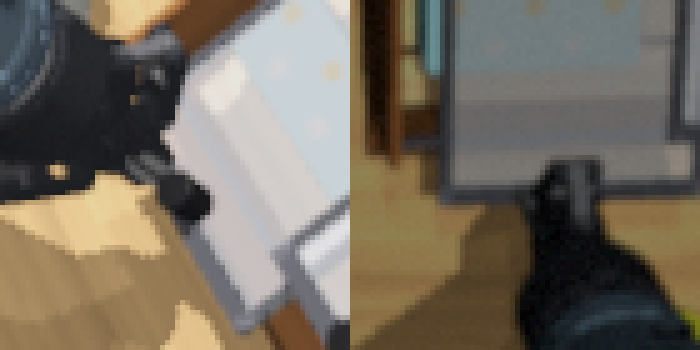

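```bash
python3 -m handwheel '[{"grip":0,"linear":[-1.5,0,0],"rotation":[0,0,0]},{"grip":0,"linear":[-3,0,0],"rotation":[0,0,0]},{"grip":0,"linear":[-4.5,0,0],"rotation":[0,0,0]},{"grip":0,"linear":[-6,0,0],"rotation":[0,0,0]},{"grip":0,"linear":[-7.5,0,0],"rotation":[0,0,0]},{"grip":0,"linear":[-9,0,0],"rotation":[0,0,0]},{"grip":0,"linear":[-10.5,0,0],"rotation":[0,0,0]},{"grip":0,"linear":[-11.5,0,0],"rotation":[0,0,0]},{"grip":0,"linear":[-12.5,0,0],"rotation":[0,0,0]},{"grip":0,"linear":[-12.5,0,0],"rotation":[0,0,0]}]'
python3 - <<'E'
from h import *
snap('top','g',(300,140,440,260),4);snap('side','g',(240,180,385,325),4)
E
```

```text
time_s: 7.47
eef_pos: [0.4677, -0.2998, 0.0898]
eef_rot: [0.18, 0.673, 0.694, 0.183]
wrist_force: [0.1, 0.2, 0.2]
opening: 0.003
```

View pics/top_g_c.png

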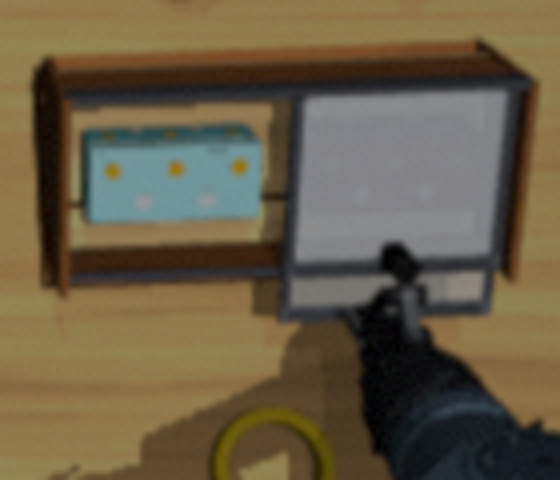

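View pics/side_g_c.png

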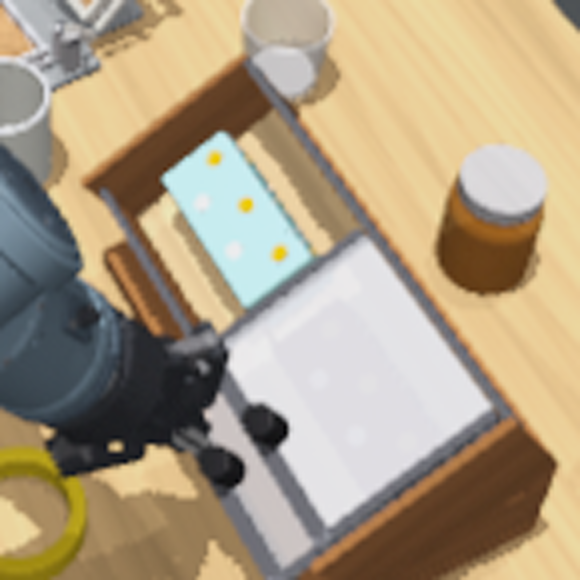

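```bash
cat >> h.py <<'E'
def rayplane(n,p,nn): # pixel onto shelf plane at height nn -> shelf (u,y)
    o,d=ray(n,p);N=Rz(CY)@np.array([-S30,0,C30]);P0=cs(0,0,nn);X=o+d*(N@(P0-o))/(N@d)
    c=Rz(CY).T@(X-CO);c[2]-=.085;return np.array([c[0]*C30+c[2]*S30,c[1]])
E
python3 - <<'E'
from h import *
im=cv2.imread('pics/side_g.png');hsv=cv2.cvtColor(im,40)
m=((hsv[...,0]>80)&(hsv[...,0]<105)&(hsv[...,1]>20)&(hsv[...,2]>150)).astype(np.uint8)
m[:205]=0;m[270:]=0;m[:,:270]=0;m[:,330:]=0
m=cv2.morphologyEx(m,cv2.MORPH_CLOSE,np.ones((5,5)))
c=max(cv2.findContours(m,0,1)[0],key=cv2.contourArea);q=cv2.minAreaRect(c);h=cv2.convexHull(c)
ap=cv2.approxPolyDP(h,4,True)[:,0];print(cv2.contourArea(c),ap.tolist())
cen=np.zeros(2)
for p in ap: print(p,rayplane('side',p,.05)*1000)
M=cv2.moments(c);print('cen',rayplane('side',(M['m10']/M['m00'],M['m01']/M['m00']),.05)*1000)
# yellow spots top&side tri
for n in('side','top'):
    im=cv2.imread(f'pics/{n}_g.png');hs=cv2.cvtColor(im,40)
    mm=(hs[...,0]>15)&(hs[...,0]<32)&(hs[...,1]>150)&(hs[...,2]>90);mm[:170 if n=='top' else 205]=0;mm[275 if n=='side' else 190:]=0;mm[:,:275 if n=='side' else 320]=0;mm[:,325 if n=='side' else 366:]=0
    for a,cc,_ in comps(mm,3):print(n,a,cc,rayplane(n,cc,.05)*1000)
E
```

```text
784.5 [[294, 213], [317, 244], [302, 256], [281, 226]]
[294 213] [ 24.0578 132.9838]
[317 244] [27.5382 14.5899]
[302 256] [-22.8657  13.2973]
[281 226] [-26.5645 125.5338]
cen [ 2.3049 70.2552]
side 5 [293.4 219.2] [ 12.9038 118.2664]
side 6 [301.1667 230.8333] [12.5883 74.2959]
side 6 [309.5 243. ] [12.7357 30.0972]
top 4 [343.5 181.5] [14.1313 75.818 ]
top 4 [359.5 181.5] [12.3368 31.4   ]
top 4 [327.5 182.5] [ 12.9618 120.1688]
```

Run:
```python
from h import *
print(delta(cs(0,.075,.15),Rcase()))
```

```text
(array([12.39,  8.93, -9.39]), array([-0.34,  0.08,  0.  ]))
```

```bash
python3 -m handwheel '[{"grip":0,"linear":[1,0,0],"rotation":[0,0,0]},{"grip":0,"linear":[2,0,-4],"rotation":[0,0,0]},{"grip":8.54,"linear":[4,1,-8],"rotation":[0,0,0]},{"grip":8.54,"linear":[8,4,-9.4],"rotation":[0,0,0]},{"grip":8.54,"linear":[12.4,8,-9.4],"rotation":[0,0,0]},{"grip":8.54,"linear":[12.4,8.9,-9.4],"rotation":[0,0,0]},{"grip":8.54,"linear":[12.4,8.9,-9.4],"rotation":[0,0,0]},{"grip":8.54,"linear":[12.4,8.9,-9.4],"rotation":[0,0,0]}]'
cat >> h.py <<'E'
def over(tag,w=30,k=8):
    p,r=toolQ();M=r.as_matrix();out=[]
    for n in('side','top'):
        im=snap(n,tag);x,y=proj(n,p).astype(int);x0,y0=x-w,y-w
        x0=max(0,x0);y0=max(0,y0);c=cv2.resize(im[y0:y0+2*w,x0:x0+2*w],None,fx=k,fy=k,interpolation=0);d=c.copy()
        def L(a,b,col):
            q=[tuple(((proj(n,p+M@np.array(v))-[x0,y0]+.5)*k).astype(int)) for v in(a,b)];cv2.line(d,*q,col,1)
        L([0,0,0],[0,0,-.06],(0,255,0));L([0,-.0425,0],[0,.0425,0],(255,255,0))
        out.append(np.hstack([c,d]))
        print(n,'origin',x0,y0,'scale',k*.5 if k==10 else k)
    o=np.vstack(out);cv2.imwrite(f'pics/ov_{tag}.png',cv2.resize(o,(600,600)))
E
python3 -c "
from h import *
over('h')"
```

```text
time_s: 8.23
eef_pos: [0.4952, -0.1689, 0.2158]
eef_rot: [0.179, 0.67, 0.696, 0.184]
wrist_force: [-0.8, 0.2, -0.3]
opening: 0.848
side origin 251 188 scale 8
top origin 319 169 scale 8
```

View pics/ov_h.png

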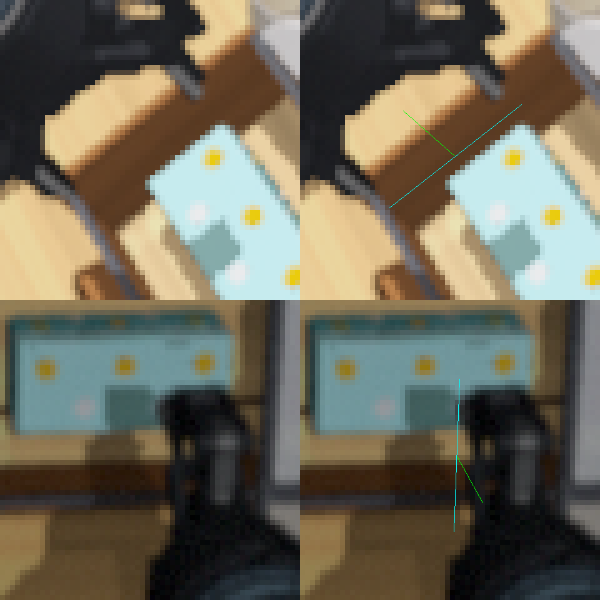

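Run:
```python
from h import *
print(delta(cs(0.001,.075,.05),Rcase()))
```

```text
(array([-0.17,  0.31,  9.96]), array([-0.4 , -0.02,  0.09]))
```

```bash
python3 -m handwheel '[{"grip":8.54,"linear":[-0.1,0.3,3],"rotation":[0,0,0]},{"grip":8.54,"linear":[-0.1,0.3,6],"rotation":[-0.4,0,0]},{"grip":8.54,"linear":[-0.1,0.3,9],"rotation":[-0.4,0,0]},{"grip":8.54,"linear":[-0.1,0.3,10],"rotation":[-0.4,0,0]},{"grip":8.54,"linear":[-0.1,0.3,10],"rotation":[-0.4,0,0]},{"grip":8.54,"linear":[-0.1,0.3,10],"rotation":[-0.4,0,0]}]'
python3 -c "
from h import *
over('i')
print(delta(cs(0.001,.075,.05),Rcase()))"
```

```text
time_s: 8.83
eef_pos: [0.5449, -0.1716, 0.1276]
eef_rot: [0.179, 0.673, 0.693, 0.186]
wrist_force: [-0.5, 0.3, -0.0]
opening: 0.994
side origin 267 203 scale 8
top origin 313 156 scale 8
(array([ 0.15, -0.08,  0.07]), array([ 0.07,  0.11, -0.05]))
```

View pics/ov_i.png

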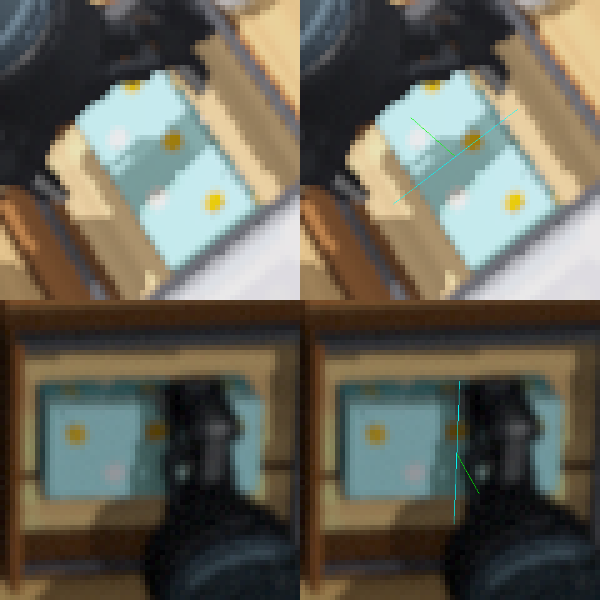

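```bash
python3 -m handwheel '[{"grip":8.54,"linear":[0.1,0,1.5],"rotation":[0,0,0]},{"grip":8.54,"linear":[0.1,0,3],"rotation":[0,0,0]},{"grip":8.54,"linear":[0.1,0,3.5],"rotation":[0,0,0]},{"grip":8.54,"linear":[0.1,0,3.5],"rotation":[0,0,0]}]'
python3 -m handwheel '[{"grip":8.54,"linear":[0,0,1],"rotation":[0,0,0]},{"grip":8.54,"linear":[0,0,1.8],"rotation":[0,0,0]},{"grip":8.54,"linear":[0,0,1.8],"rotation":[0,0,0]}]'
python3 -c "
from h import *
over('j')
print(delta(cs(0.001,.075,.05),Rcase()))"
```

```text
time_s: 9.27
eef_pos: [0.5636, -0.1698, 0.099]
eef_rot: [0.181, 0.672, 0.694, 0.186]
wrist_force: [0.7, -0.4, 0.6]
opening: 1.002
time_s: 9.52
eef_pos: [0.5728, -0.1694, 0.0832]
eef_rot: [0.181, 0.672, 0.694, 0.186]
wrist_force: [-0.5, -0.0, -0.2]
opening: 1.0
side origin 275 209 scale 8
top origin 309 149 scale 8
(array([-0.05, -0.11, -5.27]), array([0.05, 0.04, 0.03]))
```

View pics/ov_j.png

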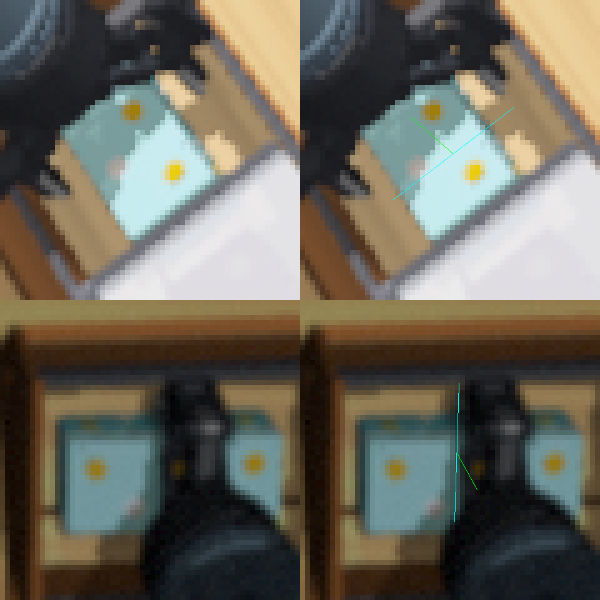

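```bash
python3 -m handwheel '[{"grip":4,"linear":[0,0,0],"rotation":[0,0,0]},{"grip":4,"linear":[0,0,0],"rotation":[0,0,0]},{"grip":4,"linear":[0,0,0],"rotation":[0,0,0]},{"grip":4,"linear":[0,0,0],"rotation":[0,0,0]},{"grip":4,"linear":[0,0,0],"rotation":[0,0,0]},{"grip":4,"linear":[0,0,0],"rotation":[0,0,0]}]'
python3 -c "
from h import *
over('k')
print(delta(cs(0.0,.075,.0),Rcase()))"
```

```text
time_s: 10.12
eef_pos: [0.5728, -0.1696, 0.0842]
eef_rot: [0.181, 0.672, 0.694, 0.186]
wrist_force: [-6.7, 0.3, 6.4]
opening: 0.646
side origin 275 209 scale 8
top origin 310 149 scale 8
(array([-0.03, -0.23, -0.23]), array([0.07, 0.06, 0.06]))
```

View pics/ov_k.png

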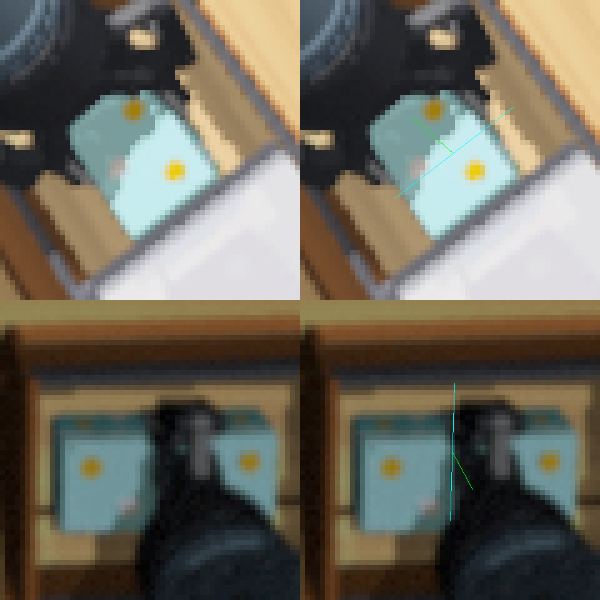

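```bash
python3 -m handwheel '[{"grip":4,"linear":[0,0,-0.5],"rotation":[0,0,0]},{"grip":4,"linear":[0,0,-1.5],"rotation":[0,0,0]},{"grip":4,"linear":[0,0,-3],"rotation":[0,0,0]},{"grip":4,"linear":[0,0,-5],"rotation":[0,0,0]},{"grip":4,"linear":[0,0,-7.5],"rotation":[0,0,0]},{"grip":4,"linear":[0,0,-10],"rotation":[0,0,0]},{"grip":4,"linear":[0,0,-12],"rotation":[0,0,0]},{"grip":4,"linear":[0,0,-12],"rotation":[0,0,0]}]'
python3 -c "
from h import *
over('l',40,6)
print(delta(cr(-.05,0,.12),Rcr()))"
```

```text
time_s: 10.88
eef_pos: [0.513, -0.1724, 0.1911]
eef_rot: [0.184, 0.671, 0.694, 0.186]
wrist_force: [0.1, -0.9, -1.6]
opening: 0.646
side origin 248 183 scale 6
top origin 309 154 scale 6
(array([33.95, -3.1 ,  0.75]), array([30.07,  1.74, -5.96]))
```

View pics/ov_l.png

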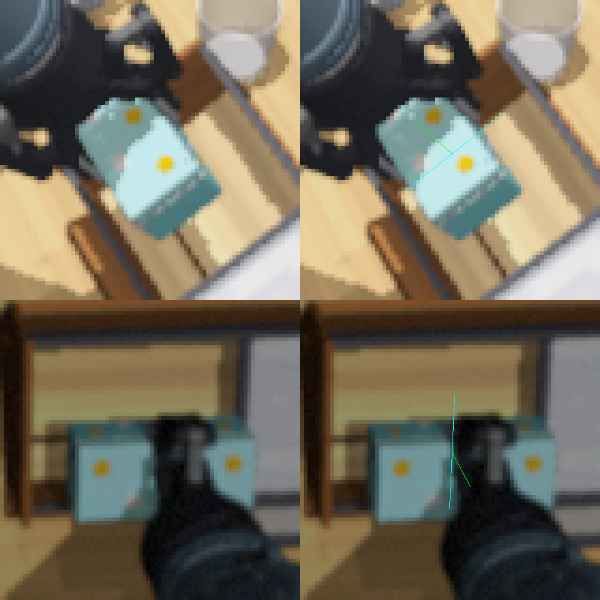

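```bash
python3 -m handwheel '[{"grip":4,"linear":[3,0,-2.3],"rotation":[3,0,0]},{"grip":4,"linear":[7,-0.3,-2.3],"rotation":[8,0.5,-1.5]},{"grip":4,"linear":[11,-0.5,-2.3],"rotation":[13,0.8,-2.6]},{"grip":4,"linear":[15,-0.7,-2.3],"rotation":[18,1,-3.6]},{"grip":4,"linear":[19,-0.8,-2.3],"rotation":[23,1.3,-4.6]},{"grip":4,"linear":[23,-1,-2.3],"rotation":[27,1.5,-5.4]},{"grip":4,"linear":[27,-1.2,-2.3],"rotation":[30.1,1.7,-6]},{"grip":4,"linear":[31,-1.3,-2.3],"rotation":[30.1,1.7,-6]},{"grip":4,"linear":[34,-1.4,-2.3],"rotation":[30.1,1.7,-6]},{"grip":4,"linear":[34,-1.4,-2.3],"rotation":[30.1,1.7,-6]},{"grip":4,"linear":[34,-1.4,-2.3],"rotation":[30.1,1.7,-6]}]'
python3 -c "
from h import *
p,r=toolQ();print(p,r.as_matrix())
print(delta(cr(-.05,0,-.0255-.002),Rcr()))
over('m',45,6)"
```

```text
time_s: 11.9
eef_pos: [0.4773, 0.17, 0.1976]
eef_rot: [-0.002, 0.655, 0.756, -0.002]
wrist_force: [-0.8, 0.0, -3.0]
opening: 0.645
[0.4773 0.17   0.1976] [[-0.1431  0.9897 -0.0051]
 [ 0.9897  0.1431  0.0003]
 [ 0.0011 -0.005  -1.    ]]
(array([-0.34,  0.24, 18.01]), array([-0.29, -0.06,  0.33]))
side origin 182 99 scale 6
top origin 173 163 scale 6
```

View pics/ov_m.png

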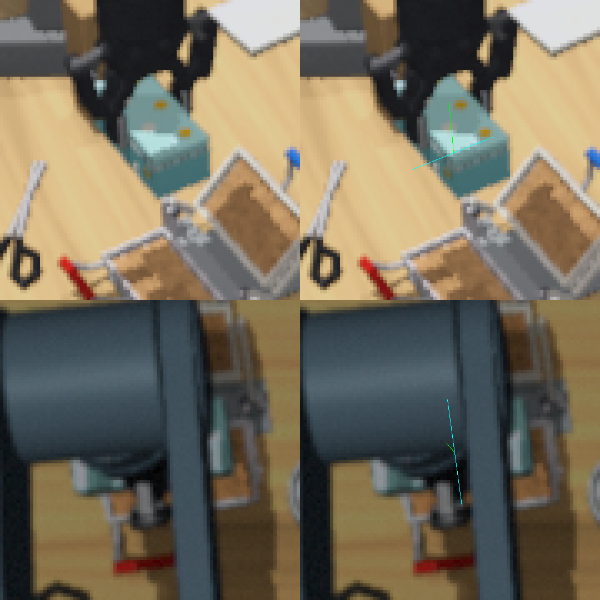

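```bash
cat >> h.py <<'E'
def tinbox(tag,zb=-.0023,off=(0,0),name='side',k=6,w=45):
    p,r=toolQ();M=r.as_matrix();im=cv2.imread(f'pics/{name}_{tag}.png');x,y=proj(name,p).astype(int);x0,y0=max(0,x-w),max(0,y-w)
    d=cv2.resize(im[y0:y0+2*w,x0:x0+2*w],None,fx=k,fy=k,interpolation=2)
    P=lambda v:tuple(((proj(name,p+M@np.array(v))-[x0,y0]+.5)*k).astype(int))
    c=[(a*.06+off[0],b*.028+off[1]) for a,b in((1,1),(1,-1),(-1,-1),(-1,1))]
    for i in range(4):
        for z in(zb,zb-.05): cv2.line(d,P([*c[i],z]),P([*c[(i+1)%4],z]),(0,0,255),1)
        cv2.line(d,P([*c[i],zb]),P([*c[i],zb-.05]),(0,0,255),1)
    cv2.imwrite(f'pics/tb_{tag}.png',d)
E
python3 -c "
from h import *
tinbox('m')"
```

```text
(no output)
```

View pics/tb_m.png

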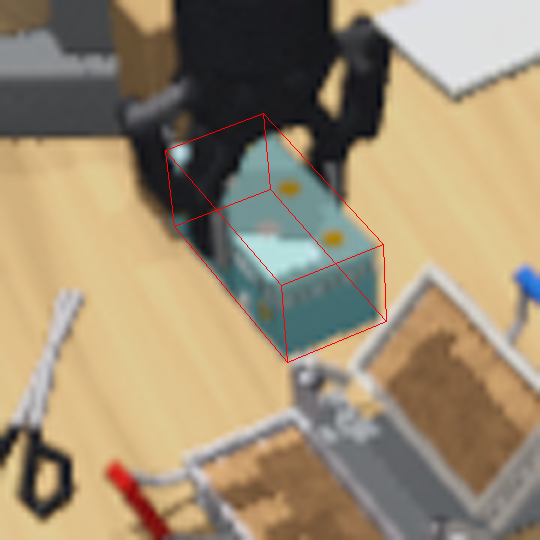

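```bash
python3 -m handwheel '[{"grip":4,"linear":[-0.3,0.2,3],"rotation":[-0.3,0,0.3]},{"grip":4,"linear":[-0.3,0.2,6],"rotation":[-0.3,0,0.3]},{"grip":4,"linear":[-0.3,0.2,9],"rotation":[-0.3,0,0.3]},{"grip":4,"linear":[-0.3,0.2,12],"rotation":[-0.3,0,0.3]},{"grip":4,"linear":[-0.3,0.2,14.5],"rotation":[-0.3,0,0.3]},{"grip":4,"linear":[-0.3,0.2,16],"rotation":[-0.3,0,0.3]},{"grip":4,"linear":[-0.3,0.2,16],"rotation":[-0.3,0,0.3]},{"grip":4,"linear":[-0.3,0.2,16],"rotation":[-0.3,0,0.3]}]'
python3 - <<'E'
from h import *
print(delta(cr(-.05,0,-.0255-.002),Rcr()))
snap('side','n');snap('top','n');tinbox('n')
im=cv2.imread('pics/tb_n.png');p,_=toolQ();x,y=proj('side',p).astype(int);x0,y0=x-45,y-45
c=[cr(-.05+a*.033,b*.065,-.0175) for a,b in((1,1),(1,-1),(-1,-1),(-1,1))]
P=[tuple(((proj('side',v)-[x0,y0]+.5)*6).astype(int)) for v in c]
for i in range(4): cv2.line(im,P[i],P[(i+1)%4],(0,255,0),1)
cv2.imwrite('pics/tb_n.png',im)
E
```

```text
time_s: 12.67
eef_pos: [0.4801, 0.1641, 0.0391]
eef_rot: [0.0, 0.659, 0.752, 0.001]
wrist_force: [1.4, 0.2, -2.6]
opening: 0.644
(array([ 0.31, -0.06,  2.16]), array([ 0.08, -0.04, -0.35]))
```

View pics/tb_n.png

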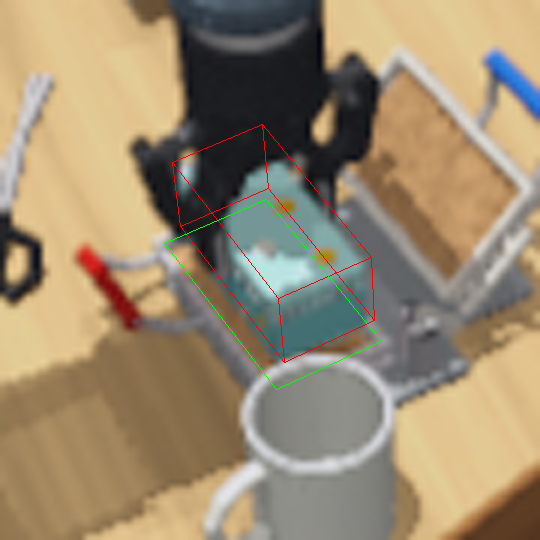

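View pics/top_n.png

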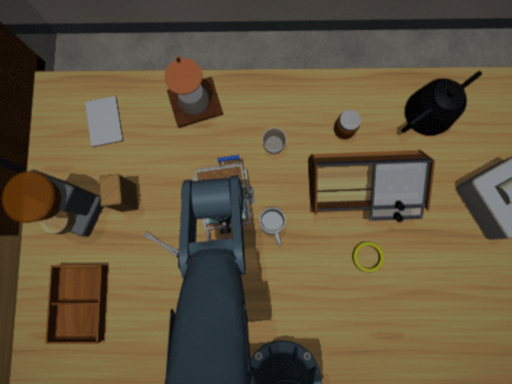

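```bash
python3 -m handwheel '[{"grip":4,"linear":[0.3,0,0],"rotation":[0,0,-0.3]},{"grip":4,"linear":[0.3,0,0.5],"rotation":[0,0,-0.3]},{"grip":4,"linear":[0.3,0,1],"rotation":[0,0,-0.3]},{"grip":4,"linear":[0.3,0,1.5],"rotation":[0,0,-0.3]},{"grip":4,"linear":[0.3,0,1.9],"rotation":[0,0,-0.3]},{"grip":4,"linear":[0.3,0,1.9],"rotation":[0,0,-0.3]},{"grip":4,"linear":[0.3,0,1.9],"rotation":[0,0,-0.3]}]'
python3 - <<'E'
from h import *
print(delta(cr(-.05,0,-.0255-.002),Rcr()))
snap('side','o');tinbox('o')
E
```

```text
time_s: 13.35
eef_pos: [0.4799, 0.1682, 0.0204]
eef_rot: [0.001, 0.656, 0.755, 0.001]
wrist_force: [0.2, 0.1, -2.8]
opening: 0.645
(array([-0.11, -0.09,  0.29]), array([ 0.16, -0.03,  0.07]))
```

View pics/tb_o.png

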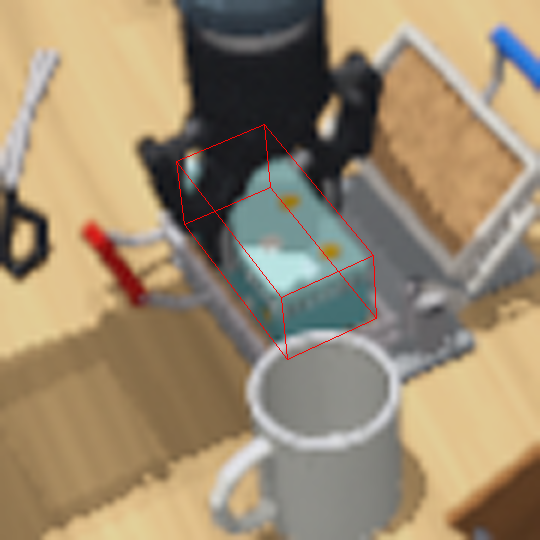

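```bash
python3 -m handwheel '[{"grip":4,"linear":[-0.1,-0.1,0.15],"rotation":[0,0,0]},{"grip":4,"linear":[-0.1,-0.1,0.3],"rotation":[0,0,0]},{"grip":4,"linear":[-0.1,-0.1,0.3],"rotation":[0,0,0]}]'
python3 -m handwheel '[{"grip":4,"linear":[0,0,0.1],"rotation":[0,0,0]},{"grip":4,"linear":[0,0,0.1],"rotation":[0,0,0]}]'
```

```text
time_s: 13.65
eef_pos: [0.4798, 0.1671, 0.0183]
eef_rot: [0.001, 0.656, 0.755, 0.002]
wrist_force: [-0.6, 0.3, 0.4]
opening: 0.645
time_s: 13.82
eef_pos: [0.4798, 0.1671, 0.0182]
eef_rot: [0.001, 0.656, 0.755, 0.002]
wrist_force: [-4.6, -1.0, 10.8]
opening: 0.646
```

```bash
python3 -m handwheel '[{"grip":4,"linear":[0,0,-0.1],"rotation":[0,0,0]},{"grip":6.2,"linear":[0,0,-0.1],"rotation":[0,0,0]},{"grip":7,"linear":[0,0,-0.1],"rotation":[0,0,0]},{"grip":7,"linear":[0,0,-0.1],"rotation":[0,0,0]},{"grip":7,"linear":[0,0,-0.1],"rotation":[0,0,0]},{"grip":7,"linear":[0,0,-2],"rotation":[0,0,0]},{"grip":7,"linear":[0,0,-5],"rotation":[0,0,0]},{"grip":7,"linear":[0,0,-9],"rotation":[0,0,0]},{"grip":7,"linear":[0,0,-13],"rotation":[0,0,0]},{"grip":7,"linear":[0,0,-16],"rotation":[0,0,0]},{"grip":7,"linear":[0,0,-16],"rotation":[0,0,0]}]'
python3 - <<'E'
from h import *
im=snap('side','p',(180,120,300,220),5)
print(delta(cr(.0936,-.035,.0902+.1),Rcr()))
E
```

```text
time_s: 14.73
eef_pos: [0.4834, 0.1675, 0.1843]
eef_rot: [0.005, 0.656, 0.755, 0.006]
wrist_force: [1.6, -0.2, 1.4]
opening: 0.819
(array([-3.51, 14.16, -5.24]), array([ 0.71, -0.02,  0.07]))
```

View pics/side_p_c.png

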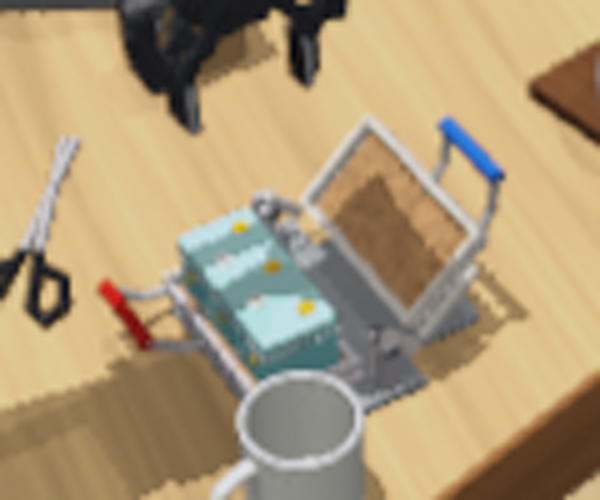

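```bash
python3 -m handwheel '[{"grip":7,"linear":[-1,3,-3],"rotation":[0.7,0,0]},{"grip":5,"linear":[-2,7,-3.5],"rotation":[0.7,0,0]},{"grip":4,"linear":[-3,11,-3.5],"rotation":[0.7,0,0]},{"grip":4,"linear":[-3.5,14.1,-3.5],"rotation":[0.7,0,0]},{"grip":4,"linear":[-3.5,14.1,-3.5],"rotation":[0.7,0,0]},{"grip":4,"linear":[-3.5,14.1,-3.5],"rotation":[0.7,0,0]}]'
python3 - <<'E'
from h import *
for v in((-.022,-.06,.0245),(-.022,.06,.0245),(-.078,-.06,.0245),(-.078,.06,.0245)): print((proj('side',cr(*v))-[180,120]+.5)*5)
print(delta(cr(.0936,-.035,.0902-.032),Rcr()))
over('q',40,6)
E
```

```text
time_s: 15.28
eef_pos: [0.6232, 0.1512, 0.209]
eef_rot: [-0.005, 0.657, 0.754, -0.005]
wrist_force: [-0.6, 0.3, -1.1]
opening: 0.469
[340.7712 313.7698]
[250.3928 204.1903]
[264.4581 348.1106]
[176.5945 235.193 ]
(array([ 0.04,  0.45, 10.57]), array([-0.75, -0.06,  0.01]))
side origin 233 92 scale 6
top origin 186 112 scale 6
```

View pics/ov_q.png

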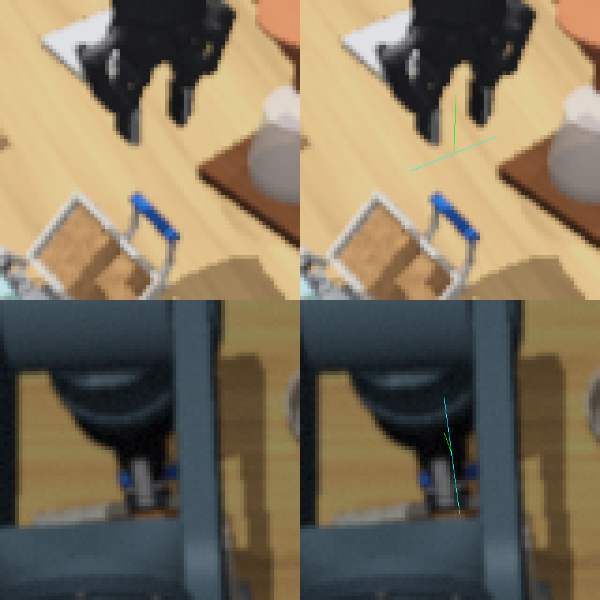

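```bash
python3 -m handwheel '[{"grip":4,"linear":[0,0.4,2.5],"rotation":[-0.7,0,0]},{"grip":4,"linear":[0,0.4,5],"rotation":[-0.7,0,0]},{"grip":4,"linear":[0,0.4,7.5],"rotation":[-0.7,0,0]},{"grip":4,"linear":[0,0.4,9.5],"rotation":[-0.7,0,0]},{"grip":4,"linear":[0,0.4,10.6],"rotation":[-0.7,0,0]},{"grip":4,"linear":[0,0.4,10.6],"rotation":[-0.7,0,0]},{"grip":4,"linear":[0,0.4,10.6],"rotation":[-0.7,0,0]}]'
python3 - <<'E'
from h import *
print(delta(cr(.0936,-.035,.0902-.032),Rcr()))
over('r',35,6)
E
```

```text
time_s: 15.97
eef_pos: [0.6258, 0.1525, 0.1067]
eef_rot: [0.001, 0.656, 0.755, 0.002]
wrist_force: [0.0, -0.6, 0.5]
opening: 0.466
(array([-0.05,  0.04,  0.35]), array([ 0.2 , -0.04,  0.09]))
side origin 238 121 scale 6
top origin 193 125 scale 6
```

View pics/ov_r.png

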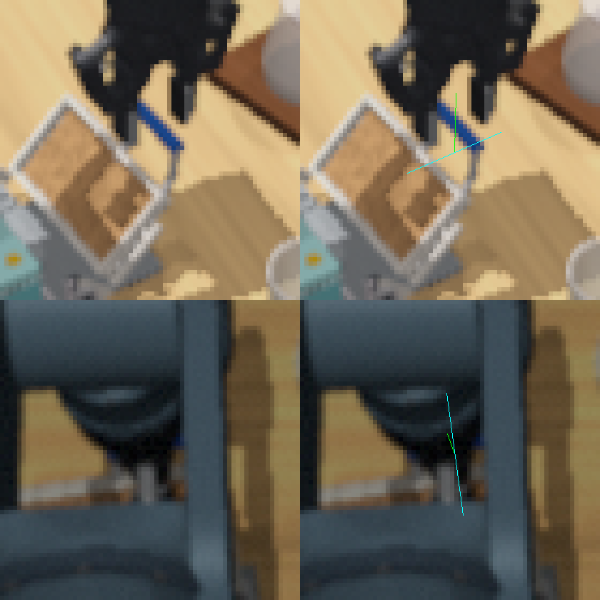

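```bash
python3 -m handwheel '[{"grip":4,"linear":[0,0,0.4],"rotation":[0,0,0]},{"grip":0,"linear":[0,0,0.4],"rotation":[0,0,0]},{"grip":0,"linear":[0,0,0.4],"rotation":[0,0,0]},{"grip":0,"linear":[0,0,0.4],"rotation":[0,0,0]},{"grip":0,"linear":[0,0,0.4],"rotation":[0,0,0]},{"grip":0,"linear":[0,0,0.4],"rotation":[0,0,0]},{"grip":0,"linear":[0,0,0.4],"rotation":[0,0,0]}]'
python3 - <<'E'
from h import *
print(delta(cr(.0936,-.035,.0902-.032),Rcr()));p,_=toolQ();print(Rz(HY).T@(p-HO))
th=np.arctan2(.0902,.0936);x0,z0=.13*np.cos(th),.13*np.sin(th)
for t in np.linspace(th,np.pi,15)[1:]: print(round(np.degrees(t),1),round((.13*np.cos(t)-x0)*100,2),round((.13*np.sin(t)-z0)*-100,2))
E
```

```text
time_s: 16.65
eef_pos: [0.6267, 0.1523, 0.1029]
eef_rot: [0.001, 0.656, 0.755, 0.002]
wrist_force: [-0.4, -0.6, 2.5]
opening: 0.116
(array([-0.01, -0.05, -0.03]), array([ 0.26, -0.03,  0.07]))
[ 0.0941 -0.0349  0.0579]
53.7 -1.66 -1.45
63.4 -3.54 -2.6
73.1 -5.58 -3.42
82.8 -7.73 -3.88
92.5 -9.94 -3.97
102.3 -12.12 -3.68
112.0 -14.22 -3.04
121.7 -16.19 -2.04
131.4 -17.96 -0.73
141.1 -19.48 0.86
150.8 -20.71 2.69
160.6 -21.62 4.69
170.3 -22.17 6.83
180.0 -22.36 9.02
```

Run:
```python
import numpy as np
th=np.arctan2(.0902,.0936);x0,z0=13*np.cos(th),13*np.sin(th)
for i,t in enumerate(np.linspace(th,np.pi,17)[1:]):
    a=np.radians(25*(i+1)/16);print(i,round(np.degrees(t),1),[0,round(13*np.cos(t)-x0+3.2*np.sin(a),1),round(-(13*np.sin(t)-z0)+3.2*(np.cos(a)-1),1)],round(-np.degrees(a),1))
```

```text
0 52.4 [0, np.float64(-1.3), np.float64(-1.3)] -1.6
1 60.9 [0, np.float64(-2.9), np.float64(-2.3)] -3.1
2 69.5 [0, np.float64(-4.5), np.float64(-3.2)] -4.7
3 78.0 [0, np.float64(-6.3), np.float64(-3.7)] -6.2
4 86.5 [0, np.float64(-8.1), np.float64(-4.0)] -7.8
5 95.0 [0, np.float64(-10.0), np.float64(-4.0)] -9.4
6 103.5 [0, np.float64(-11.8), np.float64(-3.7)] -10.9
7 112.0 [0, np.float64(-13.5), np.float64(-3.1)] -12.5
8 120.5 [0, np.float64(-15.2), np.float64(-2.3)] -14.1
9 129.0 [0, np.float64(-16.7), np.float64(-1.2)] -15.6
10 137.5 [0, np.float64(-18.0), np.float64(0.1)] -17.2
11 146.0 [0, np.float64(-19.1), np.float64(1.6)] -18.8
12 154.5 [0, np.float64(-20.0), np.float64(3.2)] -20.3
13 163.0 [0, np.float64(-20.6), np.float64(5.0)] -21.9
14 171.5 [0, np.float64(-20.9), np.float64(6.8)] -23.4
15 180.0 [0, np.float64(-21.0), np.float64(8.7)] -25.0
```

```bash
python3 -m handwheel '[{"grip":0,"linear":[0,-1.3,-1.3],"rotation":[-1.6,0,0]},{"grip":0,"linear":[0,-2.9,-2.3],"rotation":[-3.1,0,0]},{"grip":0,"linear":[0,-4.5,-3.2],"rotation":[-4.7,0,0]},{"grip":0,"linear":[0,-6.3,-3.7],"rotation":[-6.2,0,0]},{"grip":0,"linear":[0,-8.1,-4.0],"rotation":[-7.8,0,0]},{"grip":0,"linear":[0,-10.0,-4.0],"rotation":[-9.4,0,0]},{"grip":0,"linear":[0,-11.8,-3.7],"rotation":[-10.9,0,0]},{"grip":0,"linear":[0,-13.5,-3.1],"rotation":[-12.5,0,0]},{"grip":0,"linear":[0,-15.2,-2.3],"rotation":[-14.1,0,0]},{"grip":0,"linear":[0,-15.2,-2.3],"rotation":[-14.1,0,0]},{"grip":0,"linear":[0,-15.2,-2.3],"rotation":[-14.1,0,0]}]'
cat >> h.py <<'E'
def barT(t,yy,a): # TCP pose for bar at angle t(deg, from +x), lateral yy, tilt a(deg; + = body leans to -x)
    t,a=np.radians(t),np.radians(a);z=np.array([np.sin(a),0,-np.cos(a)])
    P=cr(.13*np.cos(t),yy,.13*np.sin(t))+Rz(HY)@z*.032
    return P,Rcr()@R.from_euler('x',-a).as_matrix()
E
python3 - <<'E'
from h import *
for t,a in((120.5,14.1),(129,15.6),(137.5,17.2),(146,18.8),(154.5,20.3),(163,21.9),(171.5,23.4),(180,25)): print(t,*delta(*barT(t,-.035,a)))
snap('side','s',(170,90,300,200),5)
E
```

```text
time_s: 17.57
eef_pos: [0.4739, 0.1306, 0.1259]
eef_rot: [0.082, 0.651, 0.749, 0.093]
wrist_force: [-17.2, -4.7, 21.9]
opening: 0.109
120.5 [0.03 0.2  0.04] [0.13 0.02 0.14]
129 [ 0.04 -1.52  0.71] [-1.37  0.02  0.14]
137.5 [ 0.04 -3.12  1.65] [-2.97  0.02  0.14]
146 [ 0.05 -4.55  2.81] [-4.57  0.01  0.15]
154.5 [ 0.05 -5.81  4.19] [-6.07  0.01  0.15]
163 [ 0.05 -6.84  5.75] [-7.67  0.01  0.15]
171.5 [ 0.05 -7.63  7.46] [-9.17  0.01  0.15]
180 [ 0.06 -8.15  9.27] [-10.77   0.01   0.15]
```

View pics/side_s_c.png

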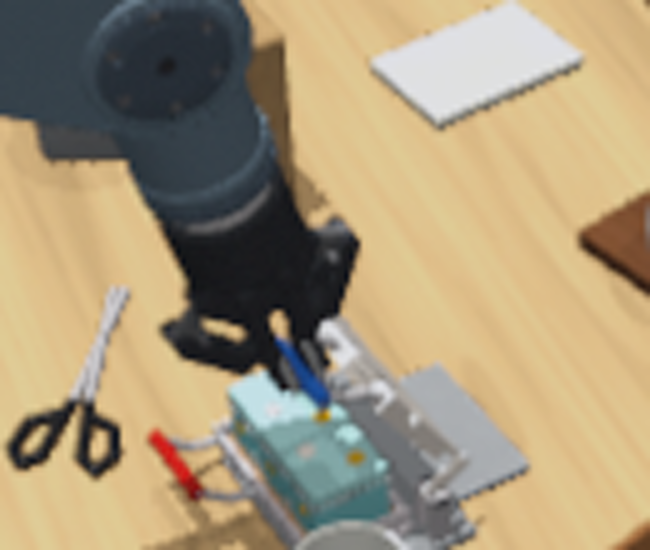

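```bash
python3 -m handwheel '[{"grip":0,"linear":[0,-1.7,0.7],"rotation":[-1.5,0,0]},{"grip":0,"linear":[0,-3.3,1.6],"rotation":[-3.1,0,0]},{"grip":0,"linear":[0,-4.7,2.8],"rotation":[-4.7,0,0]},{"grip":0,"linear":[0,-6,4.2],"rotation":[-6.2,0,0]},{"grip":0,"linear":[0,-7,5.7],"rotation":[-7.8,0,0]},{"grip":0,"linear":[0,-7.8,7.4],"rotation":[-9.3,0,0]},{"grip":0,"linear":[0,-8.2,8.8],"rotation":[-10.9,0,0]},{"grip":0,"linear":[0,-8.2,9.3],"rotation":[-10.9,0,0]},{"grip":0,"linear":[0,-8.2,9.3],"rotation":[-10.9,0,0]},{"grip":0,"linear":[0,-8.2,9.3],"rotation":[-10.9,0,0]}]'
python3 - <<'E'
from h import *
print(delta(*barT(180,-.035,25)))
snap('side','t',(170,90,300,210),5)
E
```

```text
time_s: 18.45
eef_pos: [0.42, 0.1236, 0.0144]
eef_rot: [0.143, 0.64, 0.736, 0.165]
wrist_force: [3.5, 4.9, -5.7]
opening: 0.112
(array([-0.01, -0.1 , -0.22]), array([ 0.22, -0.08,  0.08]))
```

View pics/side_t_c.png

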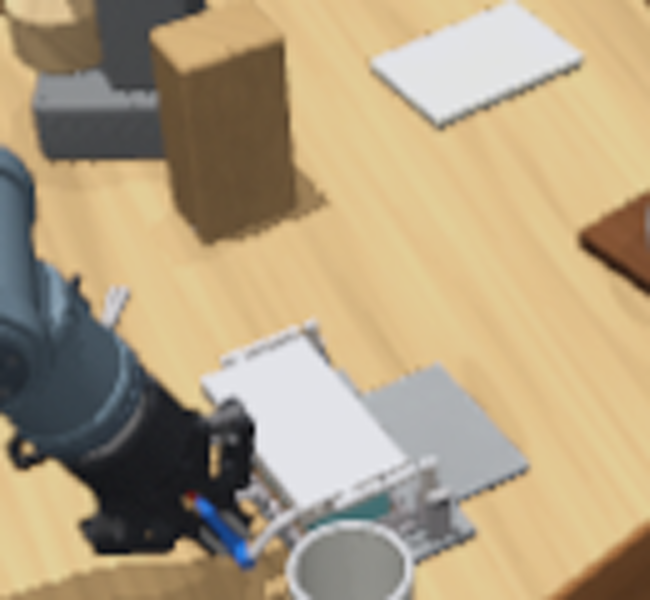

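```bash
python3 -m handwheel '[{"grip":3,"linear":[0,0,0],"rotation":[0,0,0]},{"grip":3.5,"linear":[0,0,0],"rotation":[0,0,0]},{"grip":3.5,"linear":[0,0,0],"rotation":[0,0,0]},{"grip":3.5,"linear":[0,0,-1],"rotation":[0,0,0]},{"grip":3.5,"linear":[0,0,-3],"rotation":[0,0,0]},{"grip":3.5,"linear":[0,0,-6],"rotation":[0,0,0]},{"grip":3.5,"linear":[3,0,-6],"rotation":[0,0,0]},{"grip":3.5,"linear":[7,0,-6],"rotation":[0,0,0]},{"grip":3.5,"linear":[7,0,-6],"rotation":[0,0,0]},{"grip":3.5,"linear":[7,0,-6],"rotation":[0,0,0]}]'
python3 - <<'E'
from h import *
print(delta(*barT(180,.035,25)))
snap('side','u',(170,90,300,210),5);over('u2',40,6)
E
```

```text
time_s: 19.33
eef_pos: [0.3848, 0.191, 0.0698]
eef_rot: [0.143, 0.639, 0.737, 0.166]
wrist_force: [0.1, 0.2, -0.4]
opening: 0.408
(array([-0.19, -0.16,  5.87]), array([ 0.36, -0.15,  0.19]))
side origin 161 138 scale 6
top origin 176 205 scale 6
```

View pics/side_u_c.png

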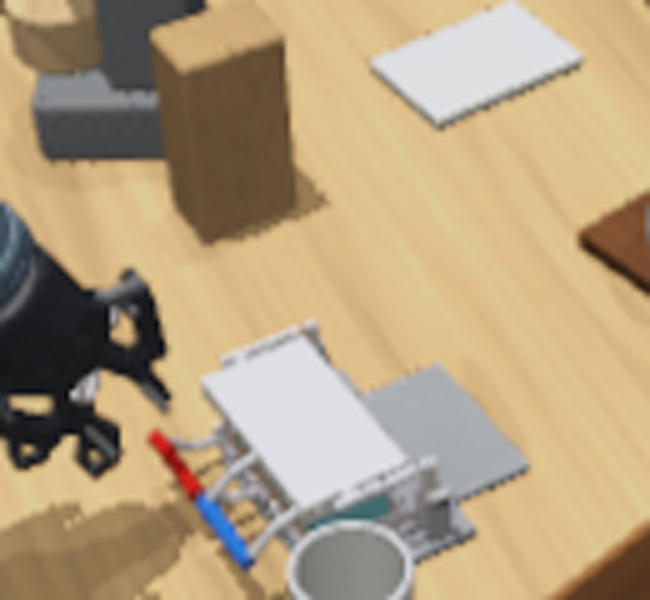

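View pics/ov_u2.png

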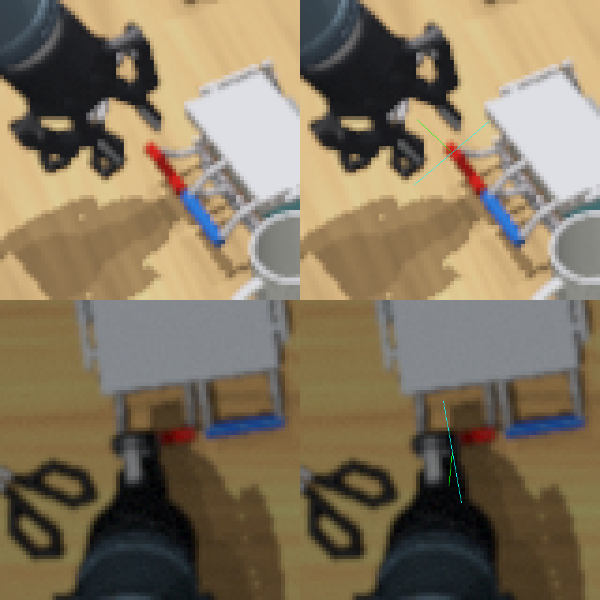

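```bash
python3 -m handwheel '[{"grip":3.5,"linear":[-0.2,-0.15,2],"rotation":[0,0,0]},{"grip":3.5,"linear":[-0.2,-0.15,4],"rotation":[0,0,0]},{"grip":3.5,"linear":[-0.2,-0.15,5.5],"rotation":[0,0,0]},{"grip":3.5,"linear":[-0.2,-0.15,5.9],"rotation":[0,0,0]},{"grip":3.5,"linear":[-0.2,-0.15,5.9],"rotation":[0,0,0]}]'
python3 - <<'E'
from h import *
print(delta(*barT(180,.035,25)))
over('v',40,6)
E
```

```text
time_s: 19.9
eef_pos: [0.4078, 0.1894, 0.0131]
eef_rot: [0.142, 0.641, 0.736, 0.163]
wrist_force: [-0.2, 0.1, 0.4]
opening: 0.41
(array([ 0.31,  0.23, -0.21]), array([-0.01,  0.  , -0.04]))
side origin 169 147 scale 6
top origin 178 197 scale 6
```

View pics/ov_v.png

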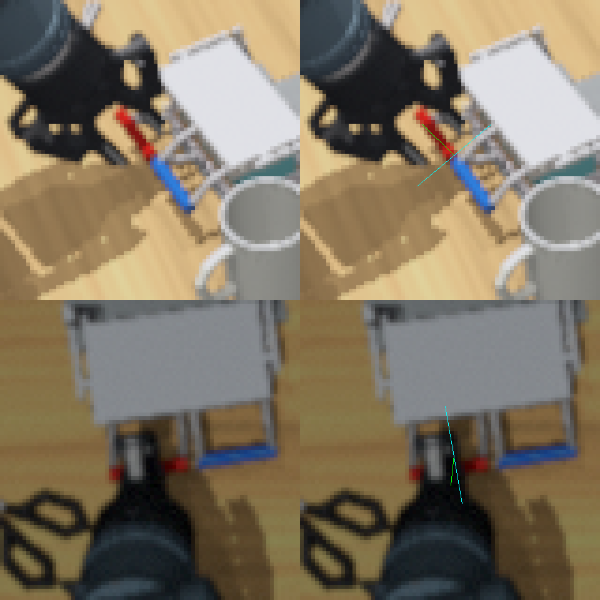

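```bash
python3 -m handwheel '[{"grip":3.5,"linear":[0.3,0.2,-0.2],"rotation":[0,0,0]},{"grip":3.5,"linear":[0.3,0.2,-0.2],"rotation":[0,0,0]},{"grip":0,"linear":[0.3,0.2,-0.2],"rotation":[0,0,0]},{"grip":0,"linear":[0.3,0.2,-0.2],"rotation":[0,0,0]},{"grip":0,"linear":[0.3,0.2,-0.2],"rotation":[0,0,0]},{"grip":0,"linear":[0.3,0.2,-0.2],"rotation":[0,0,0]},{"grip":0,"linear":[0.3,0.2,-0.2],"rotation":[0,0,0]}]'
python3 - <<'E'
from h import *
print(delta(*barT(180,.035,25)))
for i,t in enumerate(np.arange(180,75,-10)): print(t,*delta(*barT(t,.035,25-2.5*i)))
E
```

```text
time_s: 20.58
eef_pos: [0.4082, 0.1937, 0.0175]
eef_rot: [0.143, 0.64, 0.737, 0.164]
wrist_force: [-10.7, -2.4, 12.9]
opening: 0.115
(array([-0.12, -0.05,  0.14]), array([ 0.15, -0.07,  0.08]))
180 [-0.12 -0.05  0.14] [ 0.15 -0.07  0.08]
170 [-0.12  0.95 -1.82] [ 2.65 -0.06  0.08]
160 [-0.12  2.27 -3.56] [ 5.15 -0.06  0.09]
150 [-0.12  3.88 -5.03] [ 7.65 -0.06  0.09]
140 [-0.12  5.7  -6.18] [10.15 -0.06  0.09]
130 [-0.12  7.7  -6.98] [12.65 -0.06  0.09]
120 [-0.13  9.79 -7.4 ] [15.15 -0.06  0.09]
110 [-0.13 11.93 -7.43] [17.65 -0.05  0.09]
100 [-0.13 14.03 -7.08] [20.15 -0.05  0.09]
90 [-0.14 16.02 -6.35] [22.65 -0.05  0.09]
80 [-0.14 17.85 -5.27] [25.15 -0.05  0.1 ]
```

```bash
python3 -m handwheel '[{"grip":0,"linear":[0,1,-1.95],"rotation":[2.5,0,0]},{"grip":0,"linear":[0,2.3,-3.7],"rotation":[5,0,0]},{"grip":0,"linear":[0,3.9,-5.15],"rotation":[7.5,0,0]},{"grip":0,"linear":[0,5.75,-6.3],"rotation":[10,0,0]},{"grip":0,"linear":[0,7.75,-7.1],"rotation":[12.5,0,0]},{"grip":0,"linear":[0,9.85,-7.5],"rotation":[15,0,0]},{"grip":0,"linear":[0,12,-7.55],"rotation":[17.5,0,0]},{"grip":0,"linear":[0,14.1,-7.2],"rotation":[20,0,0]},{"grip":0,"linear":[0,16.1,-6.5],"rotation":[22.5,0,0]},{"grip":0,"linear":[0,16.1,-6.5],"rotation":[22.5,0,0]},{"grip":0,"linear":[0,16.1,-6.5],"rotation":[22.5,0,0]}]'
python3 - <<'E'
from h import *
for i,t in enumerate(np.arange(90,-1,-10)): print(t,*delta(*barT(t,.035,2.5-2.5*i)))
snap('side','w',(170,70,300,200),4)
E
```

```text
time_s: 21.5
eef_pos: [0.5292, 0.2099, 0.1466]
eef_rot: [0.017, 0.656, 0.754, 0.019]
wrist_force: [1.0, -1.3, 7.3]
opening: 0.109
90 [-0.06 -0.42  0.34] [0.46 0.   0.05]
80 [-0.06  1.68  0.65] [2.96 0.   0.05]
70 [-0.06  3.7   1.34] [5.46 0.   0.05]
60 [-0.06  5.56  2.38] [7.96 0.   0.05]
50 [-0.06  7.21  3.75] [10.46  0.01  0.05]
40 [-0.07  8.59  5.41] [12.96  0.01  0.05]
30 [-0.07  9.66  7.29] [15.46  0.01  0.05]
20 [-0.07 10.37  9.36] [17.96  0.01  0.05]
10 [-0.07 10.71 11.53] [20.46  0.01  0.05]
0 [-0.07 10.66 13.74] [22.96  0.01  0.05]
```

View pics/side_w_c.png

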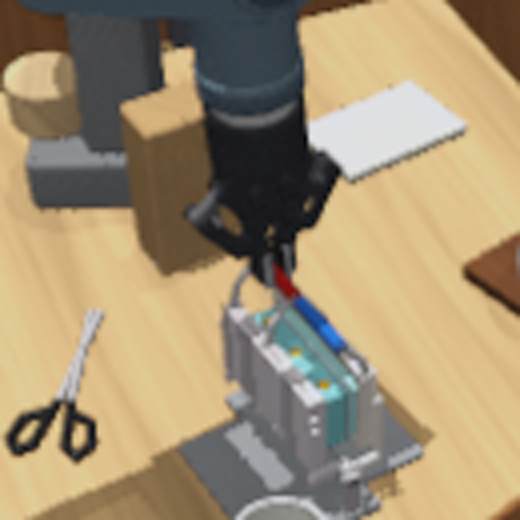

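```bash
python3 -m handwheel '[{"grip":0,"linear":[0,1.9,0.4],"rotation":[2.5,0,0]},{"grip":0,"linear":[0,3.9,1.1],"rotation":[5,0,0]},{"grip":0,"linear":[0,5.75,2.1],"rotation":[7.5,0,0]},{"grip":0,"linear":[0,7.4,3.5],"rotation":[10,0,0]},{"grip":0,"linear":[0,8.8,5.2],"rotation":[12.5,0,0]},{"grip":0,"linear":[0,9.85,7.1],"rotation":[15,0,0]},{"grip":0,"linear":[0,10.5,9.1],"rotation":[17.5,0,0]},{"grip":0,"linear":[0,10.85,11.3],"rotation":[20,0,0]},{"grip":0,"linear":[0,10.85,12.9],"rotation":[22.5,0,0]},{"grip":0,"linear":[0,10.85,13.6],"rotation":[22.5,0,0]},{"grip":0,"linear":[0,10.85,13.6],"rotation":[22.5,0,0]}]'
python3 - <<'E'
from h import *
print(delta(*barT(0,.035,-20)));p,r=toolQ();b=p-r.as_matrix()[:,2]*.030;print(Rz(HY).T@(b-HO))
snap('side','x',(170,80,300,210),4);snap('top','x')
E
```

```text
time_s: 22.47
eef_pos: [0.6416, 0.2266, 0.0138]
eef_rot: [-0.112, 0.646, 0.744, -0.128]
wrist_force: [5.1, 1.8, -0.8]
opening: 0.107
(array([-0.17, -0.04, -0.11]), array([ 0.38, -0.05,  0.13]))
[ 0.1291  0.0366 -0.0029]
```

View pics/side_x_c.png

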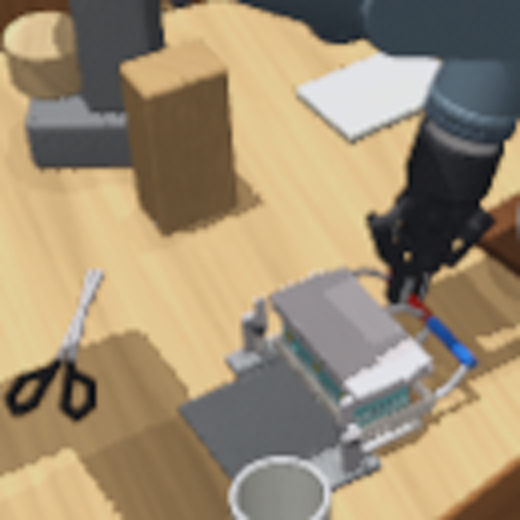

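Run:
```python
from h import *
for i,t in enumerate(np.arange(0,101,10)): print(t,*delta(*barT(t,.0366,-20+2.5*i)))
```

```text
0 [-0.01 -0.03 -0.09] [ 0.48 -0.03  0.14]
10 [-0.   -0.83 -2.15] [-2.02 -0.04  0.14]
20 [ 0.   -1.98 -4.03] [-4.52 -0.04  0.13]
30 [ 0.01 -3.43 -5.66] [-7.02 -0.04  0.13]
40 [ 0.01 -5.14 -6.99] [-9.52 -0.05  0.13]
50 [ 0.02 -7.04 -7.99] [-12.02  -0.05   0.13]
60 [ 0.02 -9.09 -8.63] [-14.52  -0.05   0.13]
70 [  0.03 -11.21  -8.88] [-17.02  -0.06   0.13]
80 [  0.03 -13.34  -8.75] [-19.52  -0.06   0.13]
90 [  0.04 -15.4   -8.23] [-22.02  -0.06   0.13]
100 [  0.04 -17.34  -7.34] [-24.52  -0.06   0.13]
```

```bash
python3 -m handwheel '[{"grip":0,"linear":[0,-0.4,-1],"rotation":[-1.2,0,0]},{"grip":0,"linear":[0,-0.8,-2.1],"rotation":[-2.5,0,0]},{"grip":0,"linear":[0,-2,-4],"rotation":[-5,0,0]},{"grip":0,"linear":[0,-3.4,-5.6],"rotation":[-7.5,0,0]},{"grip":0,"linear":[0,-5.1,-6.95],"rotation":[-10,0,0]},{"grip":0,"linear":[0,-7,-7.95],"rotation":[-12.5,0,0]},{"grip":0,"linear":[0,-9.1,-8.6],"rotation":[-15,0,0]},{"grip":0,"linear":[0,-11.2,-8.85],"rotation":[-17.5,0,0]},{"grip":0,"linear":[0,-13.3,-8.75],"rotation":[-20,0,0]},{"grip":0,"linear":[0,-15.4,-8.2],"rotation":[-22.5,0,0]},{"grip":0,"linear":[0,-15.4,-8.2],"rotation":[-22.5,0,0]},{"grip":0,"linear":[0,-15.4,-8.2],"rotation":[-22.5,0,0]}]'
python3 - <<'E'
from h import *
for i,t in enumerate(np.arange(90,181,10)): print(t,*delta(*barT(t,.0366,2.5+2.5*i)))
snap('side','y',(170,70,300,200),4)
E
```

```text
time_s: 23.57
eef_pos: [0.5228, 0.2107, 0.1463]
eef_rot: [0.016, 0.655, 0.755, 0.02]
wrist_force: [-3.0, 3.3, 10.5]
opening: 0.107
90 [-0.06  0.2   0.34] [ 0.45 -0.11  0.16]
100 [-0.06 -1.92  0.42] [-2.05 -0.12  0.16]
110 [-0.05 -4.    0.88] [-4.55 -0.12  0.15]
120 [-0.05 -5.96  1.72] [-7.05 -0.12  0.15]
130 [-0.05 -7.74  2.9 ] [-9.55 -0.13  0.15]
140 [-0.05 -9.29  4.39] [-12.05  -0.13   0.15]
150 [ -0.05 -10.54   6.15] [-14.55  -0.13   0.14]
160 [ -0.05 -11.47   8.11] [-17.05  -0.14   0.14]
170 [ -0.05 -12.04  10.22] [-19.55  -0.14   0.14]
180 [ -0.05 -12.22  12.42] [-22.05  -0.14   0.13]
```

View pics/side_y_c.png

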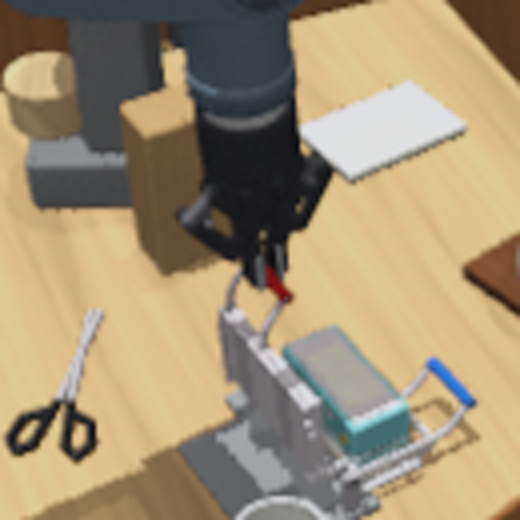

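Tin lies bottom-up in the white half. Continue lowering the silver half.

```bash
python3 -m handwheel '[{"grip":0,"linear":[0,-2,0.1],"rotation":[-2.5,0,0]},{"grip":0,"linear":[0,-4.1,0.6],"rotation":[-5,0,0]},{"grip":0,"linear":[0,-6.1,1.4],"rotation":[-7.5,0,0]},{"grip":0,"linear":[0,-7.9,2.6],"rotation":[-10,0,0]},{"grip":0,"linear":[0,-9.4,4.1],"rotation":[-12.5,0,0]},{"grip":0,"linear":[0,-10.6,5.9],"rotation":[-15,0,0]},{"grip":0,"linear":[0,-11.5,7.9],"rotation":[-17.5,0,0]},{"grip":0,"linear":[0,-12.1,10],"rotation":[-20,0,0]},{"grip":0,"linear":[0,-12.2,11.5],"rotation":[-22.5,0,0]},{"grip":0,"linear":[0,-12.2,12.3],"rotation":[-22.5,0,0]},{"grip":0,"linear":[0,-12.2,12.3],"rotation":[-22.5,0,0]}]'
python3 - <<'E'
from h import *
print(delta(*barT(180,.0366,25)))
snap('side','z',(170,90,300,210),4)
E
```

```text
time_s: 24.53
eef_pos: [0.4096, 0.1948, 0.0155]
eef_rot: [0.144, 0.64, 0.736, 0.167]
wrist_force: [-0.9, 11.9, 0.2]
opening: 0.112
(array([-0.05, -0.1 , -0.11]), array([ 0.48, -0.15,  0.09]))
```

View pics/side_z_c.png

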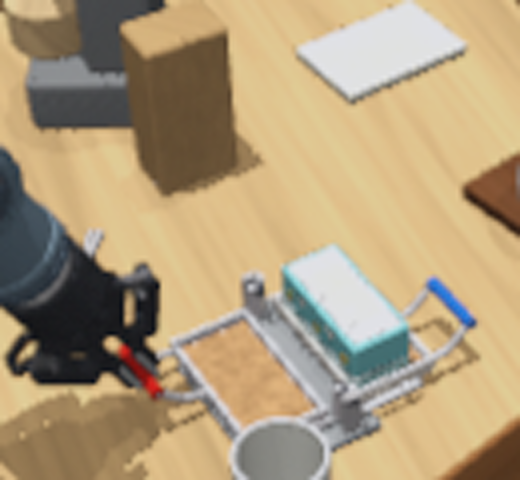

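```bash
python3 -m handwheel '[{"grip":3,"linear":[0,0,0],"rotation":[0,0,0]},{"grip":3.5,"linear":[0,0,0],"rotation":[0,0,0]},{"grip":3.5,"linear":[0,0,0],"rotation":[0,0,0]},{"grip":3.5,"linear":[0,0,-1],"rotation":[0,0,0]},{"grip":3.5,"linear":[0,0,-3],"rotation":[0,0,0]},{"grip":3.5,"linear":[0,0,-6],"rotation":[0,0,0]},{"grip":3.5,"linear":[0,0,-9],"rotation":[0,0,0]},{"grip":3.5,"linear":[0,0,-9],"rotation":[0,0,0]},{"grip":3.5,"linear":[0,0,-9],"rotation":[0,0,0]}]'
python3 - <<'E'
from h import *
im=snap('side','end',(170,90,300,210),5);im2=snap('top','end',(180,140,300,260),5)
x0,y0=170,90
d=cv2.imread('pics/side_end_c.png');d2=cv2.imread('pics/top_end_c.png')
for n,dd,o in(('side',d,(170,90)),('top',d2,(180,140))):
    for z in(.0245,-.0255):
        P=[tuple(((proj(n,cr(.05+a*.028,b*.06,z))-o+.5)*5).astype(int)) for a,b in((1,1),(1,-1),(-1,-1),(-1,1))]
        for i in range(4):cv2.line(dd,P[i],P[(i+1)%4],(0,0,255),1)
cv2.imwrite('pics/e1.png',d);cv2.imwrite('pics/e2.png',d2)
E
```

```text
time_s: 25.33
eef_pos: [0.3723, 0.1886, 0.0989]
eef_rot: [0.145, 0.64, 0.736, 0.168]
wrist_force: [-0.3, 0.3, 0.1]
opening: 0.413
```

View pics/e1.png

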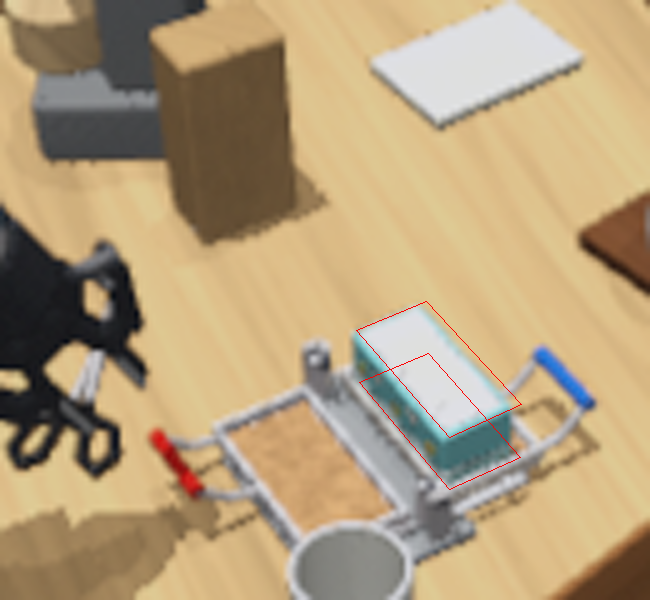

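View pics/e2.png

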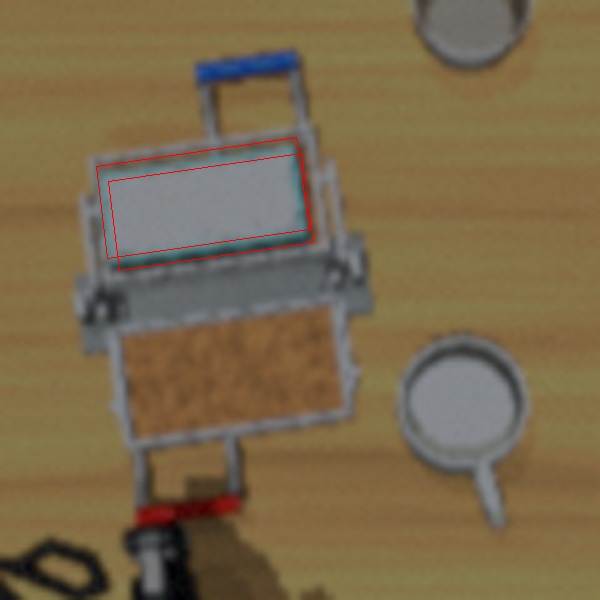

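Run:
```python
from h import *
q={'side':[(353,335),(422,305),(513,408),(445,437)],'top':[(97,167),(297,143),(310,232),(110,262)]}
for n,o in(('side',(170,90)),('top',(180,140))):
    P=[Rz(HY).T@(onz(n,(np.array(c)/5+o-.5),.0695)-HO)*1000 for c in q[n]];print(n,np.array(P)[:,:2].round(1).tolist(),np.mean(P,0).round(1))
im=cv2.imread('pics/top_end.png');a=cv2.imread('pics/top0.png')
d=cv2.absdiff(im,a).max(2)
for n,(x,y) in dict(mug=(272,220),cup=(274,140),tape=(368,256),jar=(348,122),bag=(111,190),sc=(178,250)).items(): print(n,d[y-18:y+18,x-18:x+18].mean().round(1))
```

```text
side [[17.5, 57.5], [73.0, 58.3], [71.8, -59.4], [20.0, -58.2]] [45.5 -0.4 24.5]
top [[77.4, 59.6], [74.5, -59.7], [20.5, -60.1], [19.8, 58.9]] [48.1 -0.3 24.5]
mug 2.5
cup 2.5
tape 2.7
jar 2.8
bag 2.8
sc 2.6
```

View pics/top_end.png

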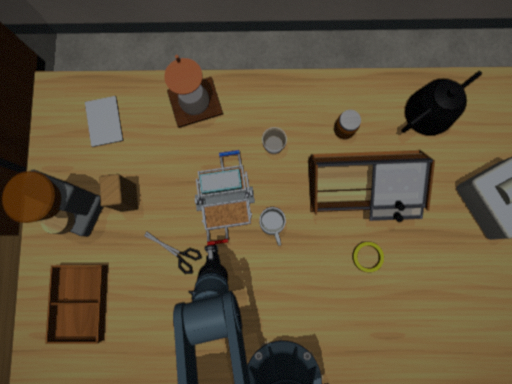

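```bash
python3 -c "
from bench import ctrl
print(ctrl.hand_in())"
```

```text
the job is handed in; nothing more can be done
None
```

I carried out every step of the task and handed the job in at about 25 s of the 72 s allowed. No verdict is reported back.

- **What I did:** I pushed the left door about 145 mm aside and lifted the light blue tin out. I set it lid-up in the silver half, folded the white half over by its blue bar, and turned the closed pair over by the red bar. I then laid the silver half back flat, let go and backed the arm off.
- **Tin:** The last pictures show it bottom-up in the white half. Its centre is about 2–4.5 mm from the middle of its place, on the hinge side: 45.5 mm from the hinge in the side view and 48.1 mm in the top view, against 50 mm nominal. By eye it looks level; I did not measure its tilt.
- **Halves:** Both look flat in the pictures; I did not measure their final angles separately.
- **Other things:** The mug, cup, jar, tape, carton and scissors are unchanged in the top view. The dark red tin stayed under its door and I never touched it, though I did not measure its position at the end. The wrist force after letting go was about 0.4 N.
- **What disagreed:** My first push passed over the knob without touching it. The shut fingertips turned out to sit roughly 17–20 mm behind the reported tool point, so I corrected all later grasps for that. The reason is not known.

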